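# Make up two laundry supply kits

## Task

Make up the two laundry kits on the folding table. Three-part tray: the scrubbing brush in the long compartment, the tallest bottle in the middle one and the measuring cup in the end one; two-part tray: the soap carton in the long compartment and the shortest bottle in the short one. Each thing rests flat and right way up on the floor of its compartment, and the middle-sized bottle is left standing where it is.

Things in the scene. Friction and masses are not known exactly. Their poses are not given: they have to be found in the camera images.
- bottle_tall: Loose white bottle with a narrow neck and small screw cap, the tallest of three that differ only in height: 140 mm high over the cap; body 46 mm across, straight-sided up to 110 mm. About 180 g. Origin: centre of its underside, z up. All stock stands in two loose rows between the trays; two brass tokens and a clothes peg, 10 mm high, lie between the rows.
- bottle_mid: Loose white bottle with a narrow neck and small screw cap, the middle-sized one of three that differ only in height: 110 mm high over the cap; body 46 mm across, straight-sided up to 80 mm. About 150 g. Origin: centre of its underside, z up. Not needed.
- bottle_short: Loose white bottle with a narrow neck and small screw cap, the shortest of three that differ only in height: 80 mm high over the cap; body 46 mm across, straight-sided up to 50 mm. About 110 g. Origin: centre of its underside, z up.
- brush: Scrubbing brush lying bristles down: wooden back 95 x 46 mm, 24 mm thick, over a rigid bristle block 86 x 38 mm, 22 mm high; 45 mm high in all, about 100 g. Origin: centre of its underside (bristle tips), x along the 95 mm length, y across, z up. Grip it across the wooden back, 21 to 45 mm above the underside.
- soap_carton: Carton of bar soap, a brown cardboard block with a white paper band around its middle, lying flat: 85 (x) x 50 (y) x 36 mm high, about 200 g. Origin: centre of its underside, z up.
- cup: Open round grey plastic measuring cup standing upright, 60 mm high, 51 mm across at the foot and 54 mm at the rim, wall 3 mm, about 50 g, rigid. Origin: centre of its underside, z up.
- tray_three: White tray, fixed, 284 x 84 mm, three compartments in a row along its x. Floor 4 mm thick; rim and dividers 4 mm thick, 14 mm high. Origin: centre of its underside, x towards the long compartment. Compartment centres (y = 0) and inside lengths in mm: long x = +78, 120; middle x = -23, 74; end x = -101, 74; all 76 wide inside. Left or right of the stock, long compartment away from the robot.
- tray_two: White tray, fixed, 196 x 84 mm, two compartments in a row along its x. Floor 4 mm thick; rim and dividers 4 mm thick, 14 mm high. Origin: centre of its underside, x towards the long compartment. Compartment centres (y = 0) and inside lengths in mm: long x = +39, 110; short x = -57, 74; all 76 wide inside. Left or right of the stock, long compartment towards the robot.
Mind the look-alikes: they are no part of the job. Leave any green look-alike of the cup alone.

How it is judged:
At the end, for the whole second after the job is handed in: Each named thing is inside the walls of its named compartment (centre within 16 to 21 mm of its centre), down on the tray floor (within 3.5 mm), upright within 0.08 rad, released and at rest; the middle-sized bottle is upright within 30 mm of its starting place (x of brush in the frame of tray_three between 0.059 and 0.097 m and y of brush in the frame of tray_three between -0.021 and 0.021 m and z of brush in the frame of tray_three between 0 and 0.0075 m and angle between each of brush, bottle_tall, cup, soap_carton, bottle_short's own z axis and vertical below 0.08 rad and linear speed of each of brush, bottle_tall, cup, soap_carton, bottle_short below 0.02 m/s and angular speed of each of brush, bottle_tall, cup, soap_carton, bottle_short below 0.2 rad/s and contact force between each of brush, bottle_tall, cup, soap_carton, bottle_short and the fingers below 0.05 N and x of bottle_tall in the frame of tray_three between -0.041 and -0.005 m and y of bottle_tall in the frame of tray_three between -0.019 and 0.019 m and z of bottle_tall in the frame of tray_three between 0 and 0.0075 m and x of cup in the frame of tray_three between -0.117 and -0.085 m and y of cup in the frame of tray_three between -0.017 and 0.017 m and z of cup in the frame of tray_three between 0 and 0.0075 m and x of soap_carton in the frame of tray_two between 0.023 and 0.055 m and y of soap_carton in the frame of tray_two between -0.017 and 0.017 m and z of soap_carton in the frame of tray_two between 0 and 0.0075 m and x of bottle_short in the frame of tray_two between -0.075 and -0.039 m and y of bottle_short in the frame of tray_two between -0.019 and 0.019 m and z of bottle_short in the frame of tray_two between 0 and 0.0075 m and distance of bottle_mid from where it was at the start of the episode below 0.03 m and angle between bottle_mid's own z axis and vertical below 0.1 rad); the robot touches nothing.
It fails at once if the middle-sized bottle is pushed more than 30 mm from its place or knocked over (distance of bottle_mid from where it was at the start of the episode above 0.03 m or angle between bottle_mid's own z axis and vertical above 0.5 rad).
It also fails if it takes over 128 s, if anything falls off the work surface, if the arm or the gripper's body presses on something with over 40 N, if the wrist force passes 120 N, or if a joint passes its speed limit or range.

## Robot

A 6-joint arm with a two-finger parallel gripper is mounted at the origin on the work surface. World frame = base frame: x ahead of the robot, y to its left, z up, the work surface at z = 0. Lengths are in m, angles in rad, forces in N, time in s.
With the tool pointing down it reaches from about 0.225 to 0.875 m from the base axis. Payload 3.4 kg.
Tool frame: the origin (TCP) lies midway between the tips of the shut fingers; the grasp point (between the pads) lies 19 mm behind it; z points along the fingers, y is the direction in which the jaws open and shut (so a half turn about z gives the same grasp; the last joint's range is limited). The gripper opens to 85 mm and grips with 20 to 120 N. Pads are 22 mm wide; open, the fingers measure 114 mm over their backs; the gripper's body (76 mm by 85 mm) begins 54 mm behind the grasp point. The pads swing forward as they close: fully open they stand 13 mm farther back than shut.
Start: joints at [-1.315, 0.276, 1.505, -0, 1.361, -0.121], TCP at [0.212, -0.535, 0.197] pointing down, gripper open.
Joint ranges: [-2.89, 2.89], [-0.75, 2.08], [0.22, 2.7], [-1.18, 4.32], [0.11, 2.71], [-2.7, 2.7]. Speed limits (rad/s): [2.57, 2.57, 3.14, 3.14, 3.14, 3.14].

## Interface

Orientations are given as a unit quaternion [w, x, y, z].
In Python, from cell import env, vision, workorder gives the robot as it stands.
- The arm moves only by the tool jog_arm, never from a script. Its argument "moves" is a list that holds one entry, the list of rows, each a list of 7 numbers: the shift along the tool's x, y, z in mm, then the turn, a rotation vector about the tool's x, y, z in degrees, then the finger opening in mm, from 0 to 85.4. In form: [[[x, y, z, ax, ay, az, hand], ...]]. A call has 1 to 20 rows; each row shifts and turns the pose as measured when the row begins, along the tool's axes as they then stand; what a row does not reach is not made up. A row lasts 1/10 s, in which the tool goes at most 50 mm and 8.59 degrees, less where a joint would pass 70% of its speed; a pose out of reach is approached as far as the arm can. A call with a gripper value outside its range is refused whole. The fingers move at their own pace and stop on an object; "squeeze" is the grip in N (left out, the last holds). Time passes only in rows, so rows that do not move let the fingers close. It gives the time, the measured TCP pose, the force and the opening at its end, in the units of the state.
- env.state(): the state, without advancing time (a new reading comes with each control period).
- vision.snapshot(name): name is "scene" or "side" or "wrist"; returns a dict with "color" (400x640x3 uint8, blue, green, red), "range_z" (400x640 float32, m along the optical axis (not along the pixel's ray), 0 where there is no reading), "intrinsics" (3x3 intrinsics, pixels), "R" (3x3) and "t" (3): a world point X has camera coordinates R X + t. Camera axes: x right, y down, z forward; pixel columns grow to the right and rows downward; lengths in m; the calibration is good to about 2 mm. A picture is of the moment at which its call begins.
- workorder.finish_job(): hands the job in, once; it reports no verdict.
Trained networks look in the newest picture that a camera, given by its name, has taken for a name from the list of things; names that differ only in an ending like _2 or _b are one class to them, and where a whole thing is asked for, a point or a joint stands for the part that bears it (a point fixed in the world has none). Each returns a list of dicts, best first, with "p" (0 to 1); they miss things now and then, are a little off and sometimes report something else, mostly with a low value. They report only what shows in the picture. A call takes as long as a camera call. They do not tell look-alikes from the thing itself.
- vision.masks_of(camera, label): "pixels" (400x640 bool, what is visible of it) and "box" ([left, top, right, bottom] in pixels, round what is visible of it).
The state is a dict: "t": time; "qpos": joint angles; "qd": joint speeds; "joint_efforts": joint torques, N m; "tcp_pos": TCP position; "ee_rot": TCP orientation; "contact_force": force on the tool from outside, world axes, zero at the start; "torque": the same for the moment, N m; "width": opening from 0.0 (shut) to 1.0 (fully open).
Only numpy, scipy, OpenCV 4.12 (cv2) and the standard library are available. Lean on these libraries where they do the work, as an engineer would, in place of code of your own. Each camera call takes 0.05 s, during which the arm holds its last target. There are 200 camera calls.

## Working session

There is one attempt and no reset: what is moved stays moved. The work goes in short steps, Python scripts to look and compute and a tool call to move; the robot and the scene stay as the last step left them, time stands still between calls to the robot, and variables do not carry over. Pictures are saved under pics/ and viewed, about 12 in all and at most 16, crops included, and the job is handed in when it is done.

Besides the shell and the picture viewer there is one more tool, called after "Request:" by a JSON object that holds its "fn" and its "kwargs". jog_arm: Moves the arm, as the interface text tells. Its arguments: {"type":"object","properties":{"moves":{"type":"array","items":{"type":"array","items":{"type":"array","items":{"type":"number"}}}},"squeeze":{"type":"number"}},"required":["moves"]}

```bash
mkdir -p pics; ls; cat > h.py <<'E'
import numpy as np, cv2
from cell import env, vision, workorder
def cloud(s):
    z=s["range_z"]; K=s["intrinsics"]; v,u=np.mgrid[:400,:640]
    P=np.stack([(u-K[0,2])*z/K[0,0],(v-K[1,2])*z/K[1,1],z],-1)
    W=(P-s["t"])@s["R"]; W[z==0]=np.nan
    return W
E
python3 - <<'E'
from h import *
st=env.state(); print(st)
ims=[]
for n in ["scene","side"]:
    s=vision.snapshot(n); cv2.imwrite(f"pics/{n}0.png",s["color"]); W=cloud(s); np.save(n+".npy",W)
    print(n,s["R"].round(2).tolist(),s["t"])
    for l in ["bottle_tall","bottle_mid","bottle_short","brush","soap_carton","cup","tray_three","tray_two"]:
        for d in vision.masks_of(n,l):
            w=W[d["pixels"]]; w=w[~np.isnan(w[:,0])]
            if len(w)==0: continue
            top=w[w[:,2]>w[:,2].max()-.012]
            print(l,round(d["p"],2),list(map(int,d["box"])),"med",np.median(w,0).round(3),"lo",w.min(0).round(3),"hi",w.max(0).round(3),"top",((top.min(0)+top.max(0))/2).round(3))
E
```

```text
pics
{'t': 0.0, 'qpos': array([-1.31498973e+00,  2.76599781e-01,  1.50613904e+00, -4.78185972e-07,
        1.36068835e+00, -1.20971566e-01]), 'qd': array([ 0.00048666,  0.00052712,  0.00138513, -0.00053762,  0.00018177,
        0.00128485]), 'joint_efforts': array([ 2.57495798e-03, -4.16764069e+01, -2.45806807e+01,  5.08786979e-05,
        1.12110190e-02, -4.29723057e-07]), 'tcp_pos': array([ 0.21141755, -0.5340882 ,  0.19623468]), 'ee_rot': array([-9.15161251e-04,  9.82306775e-01,  1.87276690e-01, -6.20258627e-05]), 'contact_force': array([ 0.44800904, -1.26487498, -0.55509365]), 'torque': array([ 0.01276325,  0.02628179, -0.01709315]), 'width': 0.9994867727858682}
scene [[-0.17, 0.98, -0.01], [0.68, 0.11, -0.73], [-0.72, -0.13, -0.68]] [ 0.08594655 -0.34968938  1.41528557]
bottle_tall 0.92 [316, 121, 340, 179] med [ 0.47  -0.002  0.08 ] lo [ 0.282 -0.042 -0.004] hi [0.48  0.018 0.142] top [ 0.455 -0.005  0.136]
bottle_mid 0.83 [375, 142, 397, 192] med [0.487 0.126 0.063] lo [ 0.338  0.098 -0.005] hi [0.497 0.149 0.112] top [0.472 0.126 0.106]
bottle_short 0.89 [304, 194, 327, 234] 
[... 1840 characters left out ...]
 -0.004  0.074]
brush 0.62 [382, 181, 408, 220] med [ 0.441 -0.099  0.04 ] lo [ 0.429 -0.207 -0.003] hi [ 0.502 -0.007  0.089] top [ 0.429 -0.009  0.083]
cup 0.66 [384, 149, 403, 182] med [ 0.501 -0.207  0.042] lo [ 0.477 -0.293 -0.   ] hi [ 0.529 -0.196  0.06 ] top [ 0.503 -0.224  0.054]
cup 0.61 [316, 158, 339, 189] med [ 0.61  -0.096  0.039] lo [ 0.59  -0.229 -0.003] hi [ 0.723 -0.083  0.06 ] top [ 0.618 -0.11   0.054]
tray_three 0.95 [117, 282, 323, 399] med [0.471 0.328 0.003] lo [ 0.344  0.262 -0.004] hi [0.654 0.392 0.015] top [0.49  0.328 0.009]
tray_two 0.91 [371, 145, 452, 177] med [ 0.478 -0.356  0.004] lo [ 0.399 -0.42  -0.003] hi [ 0.619 -0.288  0.014] top [ 0.501 -0.344  0.008]
```

```bash
python3 - <<'E'
from h import *
a=cv2.imread("pics/scene0.png"); cv2.imwrite("pics/v1.png",cv2.resize(a[90:290,130:540],None,fx=1.95,fy=1.95,interpolation=cv2.INTER_CUBIC))
W=np.load("scene.npy"); S=np.load("side.npy")
A=np.concatenate([W.reshape(-1,3),S.reshape(-1,3)])
def yaw(c,lo,hi,r):
    for nm,B in (("sc",W.reshape(-1,3)),("sd",S.reshape(-1,3)),):
        m=(abs(B[:,0]-c[0])<r[0])&(abs(B[:,1]-c[1])<r[1])&(B[:,2]>lo)&(B[:,2]<hi)
        if m.sum()<10: continue
        (x,y),(w,h),an=cv2.minAreaRect(B[m][:,:2].astype(np.float32)); print(nm,m.sum(),round(x,4),round(y,4),round(w,4),round(h,4),round(an,1))
for nm,a in dict(brush=((.46,-.11),.038,.05,(.05,.065)),soap=((.613,.119),.03,.04,(.06,.065)),t3=((.495,.328),.009,.02,(.18,.08)),t2=((.503,-.345),.009,.02,(.14,.075)),tall=((.455,-.004),.13,.15,(.03,.03)),mid=((.472,.126),.1,.12,(.03,.03)),short=((.62,-.005),.07,.09,(.03,.03)),cup=((.618,-.11),.054,.07,(.04,.04))).items():
    print(nm); yaw(*a)
m=(A[:,2]>.005)&(A[:,2]<.016)&(A[:,0]>.49)&(A[:,0]<.59)&(abs(A[:,1])<.2)
q=A[m]; H,xe,ye=np.histogram2d(q[:,0],q[:,1],bins=[np.arange(.49,.6,.01),np.arange(-.2,.21,.02)]); print(H.astype(int))
E
```

```text
brush
sc 543 0.4595 -0.1106 0.047 0.094 0.7
sd 431 0.4551 -0.1082 0.0927 0.0452 89.6
soap
sc 815 0.6117 0.119 0.0854 0.0547 85.0
sd 768 0.6096 0.1196 0.0862 0.0535 85.3
t3
sc 843 0.4912 0.3275 0.2874 0.087 9.5
sd 2535 0.4903 0.3283 0.2857 0.086 9.4
t2
sc 542 0.5056 -0.3454 0.1996 0.0864 8.6
sd 308 0.5025 -0.3457 0.1972 0.0912 8.6
tall
sc 114 0.4546 -0.0045 0.0276 0.0261 11.4
sd 153 0.4504 -0.0043 0.0254 0.0269 2.4
mid
sc 123 0.472 0.1264 0.0274 0.0287 52.6
sd 208 0.4689 0.128 0.0266 0.0273 34.8
short
sc 146 0.624 -0.0068 0.0292 0.0268 0.4
sd 104 0.6202 -0.0057 0.0248 0.0265 37.5
cup
sc 159 0.6208 -0.1118 0.0532 0.0531 4.6
sd 112 0.6175 -0.1102 0.0525 0.0529 66.8
[[ 0  0  0  0  0  0  0  0  0  0  0  0  0  0  0  8 27  0  0  0]
 [ 5  0  0  0  0  0  0  0  0  0  0  0  0  0  0  0  0  0  0  0]
 [ 2  0  0  0  0  0  0  0  0  0  0  0  4  9  0  0  0  0  0  0]
 [ 0  0  0  0  0  0  0  1  0  0  0  0  3 16  0  0  0  0  0  0]
 [ 0  0  0  0  0  0 17 32  0  0  0  0  7 13  0  0  0  0  0  0]
 [ 0  0  0  0  0  0 25 36  0  0  0  0  4 28  0  0  0  0  0  0]
 [ 0  0  0  0  0  0 11 13  0  0  0  0 14 30  0  0  0  0  0  0]
 [ 0  0  0  0  0  0  0  0  0  0  0  0 12 33  0  0  0  0  0  0]
 [ 0  0  0  0  0  0  0  0  0  0  0  0  4  5  0  0  0  0  0  0]
 [ 0  0  0  0  0  0  0  0  0  0  0  0  0  0 36 39 44 46 10  0]]
```

View pics/v1.png

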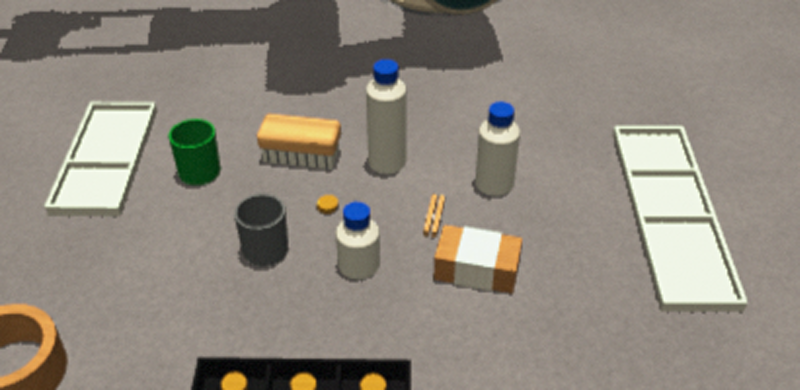

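Picture v1 (crop offset 130,90, scale 1.95) shows the layout. tray_two is at left and tray_three at right.

Candidates, in v1 pixels:
- **Cup:** green at (195,150) or dark grey at (262,230). I choose the grey one.
- **Bottles:** (386,120) measures 140 mm, so it is the tall one. (497,150) measures 110 mm, the mid one to leave standing. (357,240) measures 80 mm, the short one.
- **Brush:** (300,140), the only one.
- **Carton:** (478,258), the only one.

Next I'll move above the stock for a close wrist-camera check.

```bash
cat >> h.py <<'E'
from scipy.spatial.transform import Rotation as Ro
def go(x,y,z,th=None):
    "delta to target in tool axes, mm/deg; th = yaw of tool x, half turn free"
    s=env.state(); w,a,b,c=s["ee_rot"]; R=Ro.from_quat([a,b,c,w])
    M=R.as_matrix(); y0=np.degrees(np.arctan2(M[1,0],M[0,0]))
    if th is None: th=y0
    d=(th-y0+90)%180-90; th=y0+d
    T=Ro.from_euler("z",th,degrees=True)*Ro.from_euler("x",180,degrees=True)
    rv=np.degrees((R.inv()*T).as_rotvec())
    D=np.array([x,y,z])-s["tcp_pos"]
    print("t",round(s["t"],2),"tcp",s["tcp_pos"].round(4),"yaw",y0.round(2),"w",round(s["width"],3),"q6",s["qpos"][5].round(2))
    print(" turn",rv.round(1),"| shift old frame",(M.T@D*1e3).round(1),"| shift after turn",(T.as_matrix().T@D*1e3).round(1))
E
python3 - <<'E'
from h import *
go(.48,-.03,.36,90)
E
```

```text
t 0.9 tcp [ 0.2116 -0.5347  0.1971] yaw 21.59 w 0.997 q6 -0.12
 turn [  0.    0.  -68.4] | shift old frame [ 435.3 -370.5 -162.9] | shift after turn [ 504.7  268.4 -162.9]
```

Request:
{"fn": "jog_arm", "kwargs": {"moves": [[[0, 0, -18.1, 0, 0, -7.6, 85], [0, 0, -18.1, 0, 0, -7.6, 85], [0, 0, -18.1, 0, 0, -7.6, 85], [0, 0, -18.1, 0, 0, -7.6, 85], [0, 0, -18.1, 0, 0, -7.6, 85], [0, 0, -18.1, 0, 0, -7.6, 85], [0, 0, -18.1, 0, 0, -7.6, 85], [0, 0, -18.1, 0, 0, -7.6, 85], [0, 0, -18.1, 0, 0, -7.6, 85]]], "squeeze": 40}}

```text
t: 1.8
tcp_pos: [0.2111, -0.5328, 0.3627]
ee_rot: [-0.003, 0.69, 0.724, 0.002]
contact_force: [-0.4, -0.9, 0.4]
width: 0.997
```

Request:
{"fn": "jog_arm", "kwargs": {"moves": [[[36, 19.2, 0, 0, 0, 0, 85], [36, 19.2, 0, 0, 0, 0, 85], [36, 19.2, 0, 0, 0, 0, 85], [36, 19.2, 0, 0, 0, 0, 85], [36, 19.2, 0, 0, 0, 0, 85], [36, 19.2, 0, 0, 0, 0, 85], [36, 19.2, 0, 0, 0, 0, 85], [36, 19.2, 0, 0, 0, 0, 85], [36, 19.2, 0, 0, 0, 0, 85], [36, 19.2, 0, 0, 0, 0, 85], [36, 19.2, 0, 0, 0, 0, 85], [36, 19.2, 0, 0, 0, 0, 85], [36, 19.2, 0, 0, 0, 0, 85], [36, 19.2, 0, 0, 0, 0, 85]]]}}

```text
t: 3.2
tcp_pos: [0.4621, -0.0038, 0.3668]
ee_rot: [0.003, 0.693, 0.721, 0.001]
contact_force: [0.6, -1.3, -0.9]
width: 0.994
```

```bash
python3 - <<'E'
from h import *
go(.48,-.03,.36,90)
s=vision.snapshot("wrist"); cv2.imwrite("pics/w1.png",s["color"]); W=cloud(s); np.save("wrist.npy",W)
B=W.reshape(-1,3)
print(np.nanmin(B,0),np.nanmax(B,0))
def rect(nm,c,lo,hi,r):
    m=(abs(B[:,0]-c[0])<r[0])&(abs(B[:,1]-c[1])<r[1])&(B[:,2]>lo)&(B[:,2]<hi)
    if m.sum()<10: print(nm,"none");return
    (x,y),(w,h),an=cv2.minAreaRect(B[m][:,:2].astype(np.float32)); print(nm,m.sum(),round(x,4),round(y,4),round(w,4),round(h,4),round(an,1))
for nm,a in dict(brush=((.457,-.11),.038,.05,(.05,.065)),soap=((.611,.119),.03,.04,(.06,.065)),tall=((.4525,-.004),.13,.15,(.03,.03)),mid=((.47,.127),.1,.12,(.03,.03)),short=((.622,-.005),.07,.09,(.03,.03)),cup=((.618,-.11),.054,.07,(.04,.04))).items(): rect(nm,*a)
E
```

```text
t 3.2 tcp [ 0.4621 -0.0038  0.3668] yaw 92.27 w 0.994 q6 -0.2
 turn [0.4 0.2 2.3] | shift old frame [-26.9  16.8   6.9] | shift after turn [-26.2  17.9   6.8]
[-0.16214618 -1.03091458 -0.76170391] [1.82060937 0.21586252 0.49376132]
brush 1622 0.4569 -0.1105 0.046 0.0934 0.1
soap 2389 0.6109 0.1193 0.0853 0.051 86.4
tall 419 0.452 -0.005 0.0266 0.0263 1.5
mid 481 0.4698 0.1258 0.0274 0.0266 47.3
short 349 0.622 -0.0064 0.0276 0.0268 35.6
cup 283 0.6183 -0.1119 0.0528 0.0529 4.5
```

View pics/w1.png

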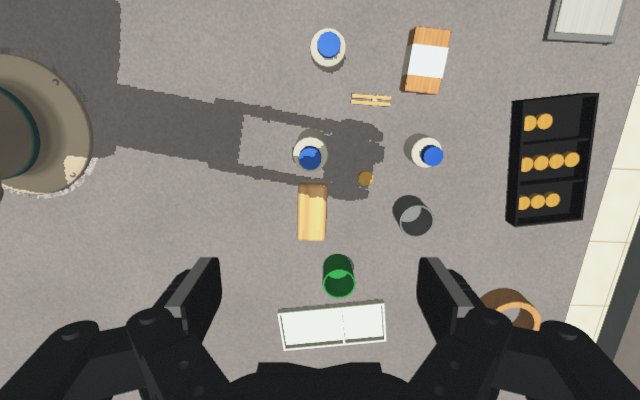

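w1 confirms the choices: brush (312,211), grey cup (415,215), green look-alike (339,275), tall bottle (309,155), short bottle (430,153), mid bottle (328,46), carton (427,60). The positions agree with the scene and side averages. Brush first.

```bash
python3 - <<'E'
from h import *
go(.457,-.110,.10,90)
E
```

```text
t 3.25 tcp [0.4647 0.0026 0.3663] yaw 92.63 w 0.997 q6 -0.2
 turn [ 0.5 -0.3  2.6] | shift old frame [-113.4  -15.3  265.7] | shift after turn [-112.6   -7.7  266.3]
```

Request:
{"fn": "jog_arm", "kwargs": {"moves": [[[0, 0, 0, 0.5, -0.3, 2.6, 85], [-28, -2, 0, 0, 0, 0, 85], [-28, -2, 0, 0, 0, 0, 85], [-28, -2, 10, 0, 0, 0, 85], [-28, -2, 30, 0, 0, 0, 85], [0, 0, 38, 0, 0, 0, 85], [0, 0, 38, 0, 0, 0, 85], [0, 0, 38, 0, 0, 0, 85], [0, 0, 38, 0, 0, 0, 85], [0, 0, 38, 0, 0, 0, 85], [0, 0, 30, 0, 0, 0, 85], [0, 0, 0, 0, 0, 0, 85]]]}}

```text
t: 4.45
tcp_pos: [0.4606, -0.1126, 0.1]
ee_rot: [0.004, 0.704, 0.71, 0.002]
contact_force: [0.1, 0.0, -0.3]
width: 0.992
```

```bash
python3 - <<'E'
from h import *
go(.457,-.110,.016,90)
E
```

```text
t 4.45 tcp [ 0.4606 -0.1126  0.1   ] yaw 90.54 w 0.992 q6 -0.4
 turn [0.5 0.2 0.5] | shift old frame [ 2.9 -4.3 84. ] | shift after turn [ 2.6 -3.6 84. ]
```

Request:
{"fn": "jog_arm", "kwargs": {"moves": [[[2, -3.6, 14, 0.5, 0, 0.5, 85], [0, 0, 20, 0, 0, 0, 85], [0, 0, 20, 0, 0, 0, 85], [0, 0, 20, 0, 0, 0, 85], [0, 0, 10, 0, 0, 0, 85], [0, 0, 0, 0, 0, 0, 85], [0, 0, 0, 0, 0, 0, 85]]]}}

```text
t: 5.15
tcp_pos: [0.4645, -0.1141, 0.02]
ee_rot: [0.008, 0.708, 0.707, 0.002]
contact_force: [0.4, 0.3, 1.2]
width: 0.998
```

```bash
python3 - <<'E'
from h import *
go(.457,-.110,.016,90)
E
```

```text
t 5.15 tcp [ 0.4645 -0.1141  0.02  ] yaw 89.91 w 0.998 q6 -0.38
 turn [ 0.8  0.6 -0.1] | shift old frame [ 4.1 -7.5  3.8] | shift after turn [ 4.1 -7.5  4. ]
```

Request:
{"fn": "jog_arm", "kwargs": {"moves": [[[2, -4, 2, 0.8, 0.5, 0, 85], [2, -3.5, 2, 0, 0, 0, 85], [0, 0, 0, 0, 0, 0, 85], [0, 0, 0, 0, 0, 0, 85]]]}}

```text
t: 5.55
tcp_pos: [0.4586, -0.1107, 0.0184]
ee_rot: [0.002, 0.708, 0.707, 0.001]
contact_force: [-0.7, 0.2, -0.9]
width: 0.99
```

```bash
python3 - <<'E'
from h import *
go(.457,-.110,.016,90)
E
```

```text
t 5.55 tcp [ 0.4586 -0.1107  0.0184] yaw 89.92 w 0.99 q6 -0.38
 turn [ 0.3  0.1 -0.1] | shift old frame [ 0.7 -1.7  2.4] | shift after turn [ 0.7 -1.6  2.4]
```

Request:
{"fn": "jog_arm", "kwargs": {"moves": [[[0, -1.5, 2, 0, 0, 0, 30], [0, 0, 0, 0, 0, 0, 30], [0, 0, 0, 0, 0, 0, 30], [0, 0, 0, 0, 0, 0, 30], [0, 0, 0, 0, 0, 0, 30], [0, 0, 0, 0, 0, 0, 30], [0, 0, 0, 0, 0, 0, 30], [0, 0, 0, 0, 0, 0, 30], [0, 0, 0, 0, 0, 0, 30], [0, 0, 0, 0, 0, 0, 30]]], "squeeze": 45}}

```text
t: 6.55
tcp_pos: [0.4572, -0.1108, 0.0165]
ee_rot: [0.003, 0.708, 0.707, 0.001]
contact_force: [0.6, -0.5, -1.0]
width: 0.353
```

```bash
python3 - <<'E'
from h import *
go(.457,-.110,.25,90)
E
```

```text
t 6.55 tcp [ 0.4572 -0.1108  0.0165] yaw 89.91 w 0.353 q6 -0.38
 turn [ 0.3  0.2 -0.1] | shift old frame [ 1.000e-01  9.000e-01 -2.335e+02] | shift after turn [ 8.000e-01 -2.000e-01 -2.335e+02]
```

```bash
python3 - <<'E'
from h import *
a=vision.snapshot("side")["color"]; b=vision.snapshot("scene")["color"]
c=np.hstack([cv2.resize(a[120:270,300:500],(400,300)),cv2.resize(b[60:210,210:410],(400,300))])
cv2.imwrite("pics/v3.png",c)
print(vision.snapshot("side")["range_z"].shape, env.state()["width"])
E
```

```text
(400, 640) 0.35021761135625656
```

View pics/v3.png

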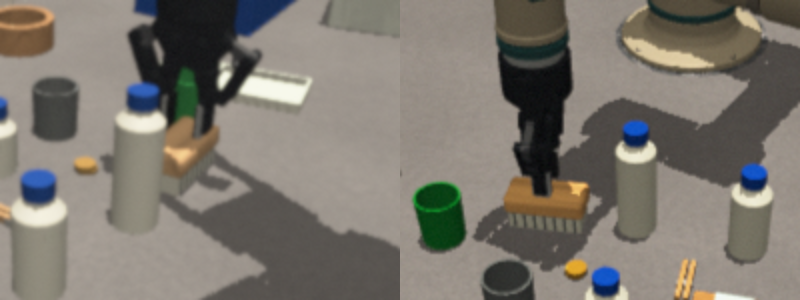

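v3: at 30 mm opening the fingers seem to be at the brush, but the reported opening equals the command exactly. I'll close further to see whether anything is actually held.

Request:
{"fn": "jog_arm", "kwargs": {"moves": [[[0, 0, 0, 0, 0, 0, 10], [0, 0, 0, 0, 0, 0, 10], [0, 0, 0, 0, 0, 0, 10], [0, 0, 0, 0, 0, 0, 10]]]}}

```text
t: 7.1
tcp_pos: [0.4572, -0.1107, 0.0165]
ee_rot: [0.003, 0.708, 0.707, 0.001]
contact_force: [0.4, 0.2, 0.2]
width: 0.117
```

```bash
python3 - <<'E'
from h import *
s=env.state(); print(s["width"],s["tcp_pos"],s["contact_force"])
s=vision.snapshot("side"); cv2.imwrite("pics/v4.png",cv2.resize(s["color"][140:240,340:460],None,fx=5,fy=5,interpolation=cv2.INTER_CUBIC))
W=cloud(s).reshape(-1,3)
m=(abs(W[:,0]-.457)<.08)&(abs(W[:,1]+.11)<.06)&(W[:,2]>.02)&(W[:,2]<.08)
for z in np.arange(.02,.08,.005):
    k=m&(W[:,2]>=z)&(W[:,2]<z+.005)
    if k.sum(): print(z.round(3),k.sum(),W[k].min(0).round(3),W[k].max(0).round(3))
E
```

```text
0.11692096078350071 [ 0.45722567 -0.11072994  0.01653878] [0.3558352  0.20974565 0.240936  ]
0.02 16 [ 0.434 -0.101  0.021] [ 0.454 -0.064  0.025]
0.025 51 [ 0.432 -0.145  0.025] [ 0.454 -0.062  0.03 ]
0.03 53 [ 0.432 -0.152  0.03 ] [ 0.452 -0.063  0.035]
0.035 72 [ 0.432 -0.152  0.035] [ 0.453 -0.062  0.04 ]
0.04 279 [ 0.433 -0.155  0.04 ] [ 0.475 -0.065  0.045]
0.045 12 [ 0.441 -0.149  0.045] [ 0.462 -0.068  0.05 ]
0.05 22 [ 0.444 -0.119  0.05 ] [ 0.468 -0.098  0.055]
0.055 37 [ 0.439 -0.118  0.055] [ 0.472 -0.097  0.06 ]
0.06 39 [ 0.437 -0.121  0.06 ] [ 0.473 -0.097  0.065]
0.065 45 [ 0.437 -0.121  0.065] [ 0.475 -0.098  0.07 ]
0.07 43 [ 0.437 -0.119  0.07 ] [ 0.473 -0.098  0.075]
0.075 46 [ 0.437 -0.117  0.075] [ 0.474 -0.096  0.08 ]
```

View pics/v4.png

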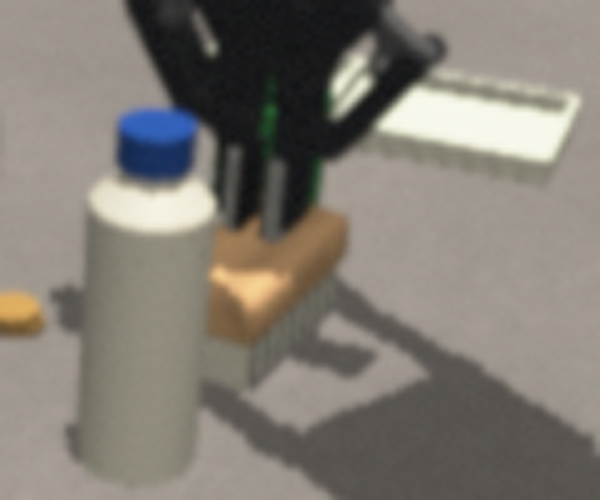

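v4: the fingers have closed above the brush, tips at z≈0.05, while the TCP reads 0.0165. The brush hasn't moved. I'll raise the arm and measure the real tip offset.

Request:
{"fn": "jog_arm", "kwargs": {"moves": [[[0, 0, -20, 0, 0, 0, 10], [0, 0, -30, 0, 0, 0, 0], [0, 0, -30, 0, 0, 0, 0], [0, 0, -20, 0, 0, 0, 0], [0, 0, 0, 0, 0, 0, 0], [0, 0, 0, 0, 0, 0, 0], [0, 0, 0, 0, 0, 0, 0]]]}}

```text
t: 7.85
tcp_pos: [0.455, -0.1098, 0.118]
ee_rot: [0.001, 0.708, 0.707, -0.0]
contact_force: [0.2, 0.5, 0.5]
width: -0.004
```

```bash
cat >> h.py <<'E'
def tips(n="side"):
    s=vision.snapshot(n); st=env.state(); p=st["tcp_pos"]; W=cloud(s).reshape(-1,3)
    m=(abs(W[:,0]-p[0])<.07)&(abs(W[:,1]-p[1])<.025)&(W[:,2]>p[2]-.02)&(W[:,2]<p[2]+.09)
    print(n,"tcp",p.round(4),"w",round(st["width"],3))
    for z in np.arange(-.02,.07,.006):
        k=m&(W[:,2]-p[2]>=z)&(W[:,2]-p[2]<z+.006)
        if k.sum()>3: print(round(z*1e3),k.sum(),((W[k].min(0)-p)*1e3).round(0),((W[k].max(0)-p)*1e3).round(0))
    return s
E
python3 - <<'E'
from h import *
s=tips(); tips("scene")
cv2.imwrite("pics/v5.png",cv2.resize(s["color"][100:240,340:480],None,fx=4,fy=4))
E
```

```text
side tcp [ 0.4546 -0.1097  0.1177] w -0.002
34 25 [-8. -4. 34.] [ 5. 12. 40.]
40 41 [-14.  -5.  40.] [11. 12. 46.]
46 50 [-15.  -4.  46.] [12. 14. 52.]
52 51 [-15.  -7.  52.] [13. 12. 58.]
58 54 [-14.  -5.  58.] [13. 12. 64.]
64 46 [-14.  -5.  64.] [12. 12. 70.]
70 46 [-18.  -2.  70.] [16. 14. 76.]
scene tcp [ 0.4546 -0.1096  0.1176] w 0.0
34 18 [ -2. -10.  34.] [11. 11. 39.]
40 22 [ -5. -11.  40.] [16. 11. 46.]
46 29 [ -6. -11.  46.] [17. 11. 52.]
52 32 [ -7. -11.  52.] [17. 11. 58.]
58 25 [-1. -9. 58.] [17. 11. 64.]
64 21 [-2. -7. 64.] [16. 12. 70.]
70 5 [-9. 10. 70.] [11. 12. 75.]
```

The shut tips sit about 35 mm above the reported TCP in both cameras, while x and y agree. The reported TCP height is therefore offset, so from now on I'll use true tip z = reported + 35 mm and watch contact.

```bash
sed -i 's/D=np.array(\[x,y,z\])-s\["tcp_pos"\]/D=np.array([x,y,z-.035])-s["tcp_pos"]/; s/^    print(" turn"/    print(" TRUE tip z",round(s["tcp_pos"][2]+.035,4),"F",s["contact_force"].round(1))\n    print(" turn"/' h.py
python3 - <<'E'
from h import *
go(.457,-.110,.018,90)
E
```

```text
t 7.95 tcp [ 0.4546 -0.1096  0.1176] yaw 89.91 w 0.0 q6 -0.38
 TRUE tip z 0.1526 F [ 0.  -0.2  0.1]
 turn [-0.   0.  -0.1] | shift old frame [ -0.3   2.5 134.6] | shift after turn [ -0.4   2.4 134.6]
```

Request:
{"fn": "jog_arm", "kwargs": {"moves": [[[0, 0, 0, 0, 0, 0, 85], [0, 0, 0, 0, 0, 0, 85], [0, 0, 20, 0, 0, 0, 85], [0, 0, 20, 0, 0, 0, 85], [0, 0, 20, 0, 0, 0, 85], [0, 0, 0, 0, 0, 0, 85], [0, 0, 0, 0, 0, 0, 85], [0, 0, 0, 0, 0, 0, 85], [0, 0, 0, 0, 0, 0, 85]]]}}

```text
t: 8.85
tcp_pos: [0.4543, -0.1096, 0.0546]
ee_rot: [-0.001, 0.708, 0.707, -0.001]
contact_force: [-0.5, -0.3, -0.1]
width: 0.997
```

```bash
python3 - <<'E'
from h import *
tips()
go(.457,-.110,.018,90)
E
```

```text
side tcp [ 0.4544 -0.1097  0.0547] w 0.993
-20 29 [-22. -24. -20.] [-19.  23. -14.]
-14 224 [-21. -25. -13.] [22. 25. -9.]
46 28 [-50. -12.  47.] [47. 13. 52.]
52 50 [-57. -10.  52.] [55. 13. 58.]
58 55 [-57. -10.  58.] [55. 13. 64.]
64 58 [-57.  -8.  64.] [55. 14. 70.]
70 64 [-57. -11.  70.] [55. 13. 76.]
t 8.9 tcp [ 0.4544 -0.1097  0.0547] yaw 89.91 w 0.993 q6 -0.38
 TRUE tip z 0.0897 F [0.8 0.  1.4]
 turn [-0.2 -0.  -0.1] | shift old frame [-0.4  2.8 71.7] | shift after turn [-0.3  2.6 71.7]
```

Request:
{"fn": "jog_arm", "kwargs": {"moves": [[[0, 2.5, 15, 0, 0, 0, 85], [0, 0, 20, 0, 0, 0, 85], [0, 0, 17, 0, 0, 0, 85], [0, 0, 12, 0, 0, 0, 85], [0, 0, 7, 0, 0, 0, 85], [0, 0, 0, 0, 0, 0, 85], [0, 0, 0, 0, 0, 0, 85]]]}}

```text
t: 9.6
tcp_pos: [0.4628, -0.1119, -0.0132]
ee_rot: [0.005, 0.708, 0.707, 0.002]
contact_force: [0.2, -0.4, 0.4]
width: 0.997
```

```bash
python3 - <<'E'
from h import *
go(.457,-.110,.018,90)
E
```

```text
t 9.6 tcp [ 0.4628 -0.1119 -0.0132] yaw 89.91 w 0.997 q6 -0.38
 TRUE tip z 0.0218 F [ 0.2 -0.4  0.4]
 turn [ 0.6  0.3 -0.1] | shift old frame [ 1.9 -5.8  3.8] | shift after turn [ 1.9 -5.8  3.8]
```

Request:
{"fn": "jog_arm", "kwargs": {"moves": [[[1, -4, 2, 0.6, 0.3, 0, 85], [1, -2, 2, 0, 0, 0, 85], [0, 0, 0, 0, 0, 0, 30], [0, 0, 0, 0, 0, 0, 30], [0, 0, 0, 0, 0, 0, 30], [0, 0, 0, 0, 0, 0, 30], [0, 0, 0, 0, 0, 0, 30], [0, 0, 0, 0, 0, 0, 30], [0, 0, 0, 0, 0, 0, 30], [0, 0, 0, 0, 0, 0, 30]]]}}

```text
t: 10.6
tcp_pos: [0.4578, -0.1103, -0.0153]
ee_rot: [0.001, 0.708, 0.707, 0.001]
contact_force: [-0.6, 0.2, -0.7]
width: 0.53
```

```bash
python3 - <<'E'
from h import *
go(.5677,.3408,.25,9.5)
E
```

```text
t 10.6 tcp [ 0.4578 -0.1103 -0.0153] yaw 89.92 w 0.53 q6 -0.38
 TRUE tip z 0.0197 F [-0.6  0.2 -0.7]
 turn [ 0.1 -0.1 80.4] | shift old frame [ 451.1  109.9 -230.3] | shift after turn [ 182.8 -426.8 -230.3]
```

Request:
{"fn": "jog_arm", "kwargs": {"moves": [[[0, 0, -10, 0, 0, 0, 30], [0, 0, -25, 0, 0, 0, 30], [0, 0, -30, 0, 0, 0, 30], [0, 0, -30, 0, 0, 0, 30], [0, 0, -30, 0, 0, 0, 30], [0, 0, -30, 0, 0, 8, 30], [0, 0, -30, 0, 0, 8, 30], [0, 0, -20, 0, 0, 8, 30], [0, 0, 0, 0, 0, 8, 30], [0, 0, 0, 0, 0, 8, 30], [0, 0, 0, 0, 0, 8, 30], [0, 0, 0, 0, 0, 8, 30], [0, 0, 0, 0, 0, 8, 30], [0, 0, 0, 0, 0, 8, 30], [0, 0, 0, 0, 0, 8, 30], [0, 0, 0, 0, 0, 0, 30]]]}}

```text
t: 12.2
tcp_pos: [0.4532, -0.1084, 0.2074]
ee_rot: [0.001, 0.998, 0.058, 0.003]
contact_force: [0.0, 0.2, -0.9]
width: 0.526
```

```bash
python3 - <<'E'
from h import *
go(.5677,.3408,.21,9.5)
E
```

```text
t 12.2 tcp [ 0.4532 -0.1084  0.2074] yaw 6.65 w 0.526 q6 1.07
 TRUE tip z 0.2424 F [ 0.   0.2 -0.9]
 turn [ 0.2 -0.3 -2.8] | shift old frame [ 165.6 -433.    32.3] | shift after turn [ 187.  -424.2   32.4]
```

Request:
{"fn": "jog_arm", "kwargs": {"moves": [[[0, 0, 0, 0, 0, -2.8, 30], [10, -23, 0, 0, 0, 0, 30], [15, -34, 0, 0, 0, 0, 30], [15, -34, 0, 0, 0, 0, 30], [15, -34, 0, 0, 0, 0, 30], [15, -34, 0, 0, 0, 0, 30], [15, -34, 0, 0, 0, 0, 30], [15, -34, 0, 0, 0, 0, 30], [15, -34, 0, 0, 0, 0, 30], [15, -34, 0, 0, 0, 0, 30], [15, -34, 0, 0, 0, 0, 30], [15, -34, 0, 0, 0, 0, 30], [12, -27, 0, 0, 0, 0, 30], [10, -20, 0, 0, 0, 0, 30], [0, 0, 0, 0, 0, 0, 30], [0, 0, 0, 0, 0, 0, 30]]]}}

```text
t: 13.8
tcp_pos: [0.5559, 0.3454, 0.2095]
ee_rot: [0.003, 0.994, 0.109, 0.003]
contact_force: [0.3, -0.6, -1.9]
width: 0.532
```

```bash
python3 - <<'E'
from h import *
go(.5677,.3408,.06,9.5)
E
```

```text
t 13.8 tcp [0.5559 0.3454 0.2095] yaw 12.51 w 0.532 q6 1.81
 TRUE tip z 0.2445 F [ 0.3 -0.6 -1.9]
 turn [ 0.4 -0.3  3. ] | shift old frame [  9.5   5.9 184.6] | shift after turn [ 10.9   6.5 184.5]
```

Request:
{"fn": "jog_arm", "kwargs": {"moves": [[[5, 3, 10, 0.4, -0.3, 3, 30], [5, 3, 25, 0, 0, 0, 30], [0, 0, 30, 0, 0, 0, 30], [0, 0, 30, 0, 0, 0, 30], [0, 0, 30, 0, 0, 0, 30], [0, 0, 30, 0, 0, 0, 30], [0, 0, 20, 0, 0, 0, 30], [0, 0, 5, 0, 0, 0, 30], [0, 0, 0, 0, 0, 0, 30], [0, 0, 0, 0, 0, 0, 30]]]}}

```text
t: 14.8
tcp_pos: [0.5679, 0.3298, 0.03]
ee_rot: [0.001, 0.996, 0.084, 0.002]
contact_force: [0.2, -0.2, -2.1]
width: 0.53
```

```bash
python3 - <<'E'
from h import *
go(.5677,.3408,.025,9.5)
s=vision.snapshot("side");W=cloud(s).reshape(-1,3)
cv2.imwrite("pics/v5.png",cv2.resize(s["color"][180:400,60:380],None,fx=2.2,fy=2.2))
m=(abs(W[:,0]-.567)<.07)&(abs(W[:,1]-.34)<.05)&(W[:,2]>.02)&(W[:,2]<.12)
for z in np.arange(.02,.12,.006):
    k=m&(W[:,2]>=z)&(W[:,2]<z+.006)
    if k.sum(): print(z.round(3),k.sum(),W[k].min(0).round(3),W[k].max(0).round(3))
E
```

```text
t 14.8 tcp [0.5679 0.3298 0.03  ] yaw 9.69 w 0.53 q6 1.83
 TRUE tip z 0.065 F [ 0.2 -0.2 -2.1]
 turn [ 0.1 -0.2  0.2] | shift old frame [  1.5 -11.   40. ] | shift after turn [  1.6 -10.9  40. ]
0.038 3 [0.525 0.308 0.044] [0.561 0.348 0.044]
0.044 199 [0.519 0.304 0.044] [0.604 0.356 0.05 ]
0.05 164 [0.519 0.304 0.05 ] [0.606 0.355 0.056]
0.056 159 [0.52  0.304 0.056] [0.604 0.356 0.062]
0.062 71 [0.518 0.304 0.062] [0.604 0.358 0.068]
0.068 156 [0.515 0.296 0.068] [0.595 0.365 0.074]
0.074 219 [0.516 0.295 0.074] [0.569 0.367 0.08 ]
0.08 298 [0.516 0.293 0.08 ] [0.581 0.367 0.086]
0.086 1202 [0.517 0.294 0.086] [0.606 0.367 0.092]
0.092 126 [0.55  0.294 0.092] [0.581 0.367 0.098]
0.098 121 [0.55  0.293 0.098] [0.581 0.366 0.104]
0.104 86 [0.548 0.294 0.104] [0.582 0.368 0.11 ]
0.11 200 [0.545 0.29  0.11 ] [0.581 0.385 0.116]
0.116 201 [0.544 0.29  0.116] [0.582 0.386 0.12 ]
```

View pics/v5.png

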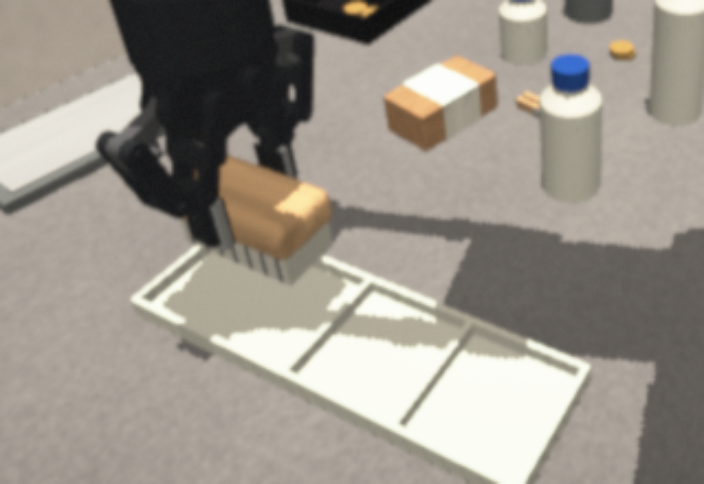

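v5: the brush is held level above the long compartment, underside at about 0.045 as predicted. Next I correct it sideways and lower it.

Request:
{"fn": "jog_arm", "kwargs": {"moves": [[[1, -7, 0, 0, 0, 0, 30], [0, -4, 8, 0, 0, 0, 30], [0, 0, 12, 0, 0, 0, 30], [0, 0, 10, 0, 0, 0, 30], [0, 0, 5, 0, 0, 0, 30], [0, 0, 0, 0, 0, 0, 30], [0, 0, 0, 0, 0, 0, 30]]]}}

```text
t: 15.55
tcp_pos: [0.5692, 0.3434, -0.0048]
ee_rot: [0.0, 0.996, 0.085, 0.005]
contact_force: [0.9, 0.3, -1.3]
width: 0.531
```

```bash
python3 - <<'E'
from h import *
go(.5677,.3408,.0245,9.5)
E
```

```text
t 15.55 tcp [ 0.5692  0.3434 -0.0048] yaw 9.77 w 0.531 q6 1.84
 TRUE tip z 0.0302 F [ 0.9  0.3 -1.3]
 turn [ 0.1 -0.6  0.3] | shift old frame [-1.9  2.3  5.7] | shift after turn [-1.9  2.3  5.7]
```

Request:
{"fn": "jog_arm", "kwargs": {"moves": [[[-1, 2, 2, 0, -0.6, 0, 30], [0, 0, 3, 0, 0, 0, 30], [0, 0, 1, 0, 0, 0, 30], [0, 0, 0, 0, 0, 0, 30]]]}}

```text
t: 15.95
tcp_pos: [0.5692, 0.3409, -0.0108]
ee_rot: [0.0, 0.996, 0.085, -0.0]
contact_force: [0.7, 0.2, -0.5]
width: 0.528
```

```bash
python3 - <<'E'
from h import *
go(.5677,.3408,.0245,9.5)
E
```

```text
t 15.95 tcp [ 0.5692  0.3409 -0.0108] yaw 9.74 w 0.528 q6 1.84
 TRUE tip z 0.0242 F [ 0.7  0.2 -0.5]
 turn [0.  0.  0.2] | shift old frame [-1.5 -0.1 -0.3] | shift after turn [-1.5 -0.1 -0.3]
```

Request:
{"fn": "jog_arm", "kwargs": {"moves": [[[0, 0, 0, 0, 0, 0, 62], [0, 0, 0, 0, 0, 0, 62], [0, 0, 0, 0, 0, 0, 62], [0, 0, -8, 0, 0, 0, 62], [0, 0, -20, 0, 0, 0, 75], [0, 0, -30, 0, 0, 0, 85], [0, 0, -35, 0, 0, 0, 85], [0, 0, -35, 0, 0, 0, 85], [0, 0, -35, 0, 0, 0, 85], [0, 0, -20, 0, 0, 0, 85], [0, 0, 0, 0, 0, 0, 85]]]}}

```text
t: 17.05
tcp_pos: [0.5696, 0.3415, 0.185]
ee_rot: [-0.0, 0.996, 0.085, 0.002]
contact_force: [-0.1, -0.1, 0.3]
width: 0.998
```

```bash
python3 - <<'E'
from h import *
cat=lambda nm,B,c,lo,hi,r:(lambda m:print(nm,m.sum(),cv2.minAreaRect(B[m][:,:2].astype(np.float32)) if m.sum()>9 else ""))((abs(B[:,0]-c[0])<r[0])&(abs(B[:,1]-c[1])<r[1])&(B[:,2]>lo)&(B[:,2]<hi))
for n in ("side","scene"):
    B=cloud(vision.snapshot(n)).reshape(-1,3); cat(n+" brush",B,(.568,.341),.042,.055,(.07,.06)); cat(n+" cup",B,(.619,-.111),.054,.07,(.04,.04))
go(.6185,-.1115,.21,90)
E
```

```text
side brush 1713 ((0.5658136010169983, 0.34202685952186584), (0.09469353407621384, 0.04615142196416855), 10.09803581237793)
side cup 111 ((0.616568922996521, -0.11040432006120682), (0.0524873286485672, 0.052784133702516556), 87.46602630615234)
scene brush 778 ((0.5703340172767639, 0.33993270993232727), (0.09446001797914505, 0.04583447054028511), 9.75267505645752)
scene cup 166 ((0.6198620796203613, -0.11241006851196289), (0.05438844487071037, 0.05257602408528328), 34.982120513916016)
t 17.15 tcp [0.5679 0.3407 0.1814] yaw 9.76 w 0.993 q6 1.84
 TRUE tip z 0.2164 F [-0.5  0.5 -0.3]
 turn [  0.    0.1 -80.2] | shift old frame [-26.8 454.2   6.8] | shift after turn [-452.2   50.6    6.4]
```

Brush placement checks out at about (0.568, 0.341), yaw 10°. Next, the grey cup.

Request:
{"fn": "jog_arm", "kwargs": {"moves": [[[0, 0, 0, 0, 0, -8.1, 85], [0, 0, 0, 0, 0, -8.1, 85], [0, 0, 0, 0, 0, -8.1, 85], [0, 0, 0, 0, 0, -8.1, 85], [0, 0, 0, 0, 0, -8.1, 85], [0, 0, 0, 0, 0, -8.1, 85], [0, 0, 0, 0, 0, -8.1, 85], [0, 0, 0, 0, 0, -8.1, 85], [0, 0, 0, 0, 0, -8.1, 85], [0, 0, 0, 0, 0, -7.3, 85], [0, 0, 0, 0, 0, 0, 85]]]}}

```text
t: 18.25
tcp_pos: [0.5537, 0.3339, 0.1541]
ee_rot: [-0.009, 0.687, 0.727, -0.023]
contact_force: [-0.2, 0.2, -0.0]
width: 0.994
```

```bash
python3 - <<'E'
from h import *
go(.6185,-.1115,.21,90)
E
```

```text
t 18.25 tcp [0.5537 0.3339 0.1541] yaw 93.28 w 0.994 q6 0.38
 TRUE tip z 0.1891 F [-0.2  0.2 -0. ]
 turn [-2.6  1.2  3.3] | shift old frame [-448.7   38.6  -14.3] | shift after turn [-445.4   64.8  -20.9]
```

Request:
{"fn": "jog_arm", "kwargs": {"moves": [[[0, 0, -7, -2.6, 1.2, 3.3, 85], [-20, 3, -7, 0, 0, 0, 85], [-34, 5, -7, 0, 0, 0, 85], [-36, 5, 0, 0, 0, 0, 85], [-36, 5, 0, 0, 0, 0, 85], [-36, 5, 0, 0, 0, 0, 85], [-36, 5, 0, 0, 0, 0, 85], [-36, 5, 0, 0, 0, 0, 85], [-36, 5, 0, 0, 0, 0, 85], [-36, 5, 0, 0, 0, 0, 85], [-36, 5, 0, 0, 0, 0, 85], [-36, 5, 0, 0, 0, 0, 85], [-34, 5, 0, 0, 0, 0, 85], [-24, 4, 0, 0, 0, 0, 85], [-10, 2, 0, 0, 0, 0, 85], [0, 0, 0, 0, 0, 0, 85], [0, 0, 0, 0, 0, 0, 85]]]}}

```text
t: 19.95
tcp_pos: [0.5945, -0.1289, 0.1494]
ee_rot: [-0.015, 0.724, 0.689, -0.014]
contact_force: [-0.5, -0.5, -0.6]
width: 0.999
```

```bash
python3 - <<'E'
from h import *
go(.6185,-.1115,.1,90)
E
```

```text
t 19.95 tcp [ 0.5945 -0.1289  0.1494] yaw 87.13 w 0.999 q6 -0.27
 TRUE tip z 0.1844 F [-0.5 -0.5 -0.6]
 turn [-2.3 -0.1 -2.9] | shift old frame [18.6 26.5 83.4] | shift after turn [17.4 24.  84.4]
```

Request:
{"fn": "jog_arm", "kwargs": {"moves": [[[8, 11, 0, -2.3, 0, -2.9, 85], [9, 12, 10, 0, 0, 0, 85], [0, 0, 20, 0, 0, 0, 85], [0, 0, 22, 0, 0, 0, 85], [0, 0, 20, 0, 0, 0, 85], [0, 0, 10, 0, 0, 0, 85], [0, 0, 0, 0, 0, 0, 85], [0, 0, 0, 0, 0, 0, 85]]]}}

```text
t: 20.75
tcp_pos: [0.6204, -0.0982, 0.0616]
ee_rot: [-0.003, 0.705, 0.709, 0.001]
contact_force: [0.5, -0.5, 0.2]
width: 0.996
```

```bash
python3 - <<'E'
from h import *
go(.6185,-.1115,.02,90)
E
```

```text
t 20.75 tcp [ 0.6204 -0.0982  0.0616] yaw 90.26 w 0.996 q6 -0.28
 TRUE tip z 0.0966 F [ 0.5 -0.5  0.2]
 turn [-0.2 -0.3  0.3] | shift old frame [-13.8  -1.8  76.5] | shift after turn [-13.3  -1.9  76.6]
```

Request:
{"fn": "jog_arm", "kwargs": {"moves": [[[-8, -2, 0, 0, 0, 0, 85], [-5, 0, 8, 0, 0, 0, 85], [0, 0, 18, 0, 0, 0, 85], [0, 0, 20, 0, 0, 0, 85], [0, 0, 18, 0, 0, 0, 85], [0, 0, 10, 0, 0, 0, 85], [0, 0, 2, 0, 0, 0, 85], [0, 0, 0, 0, 0, 0, 85]]]}}

```text
t: 21.55
tcp_pos: [0.6235, -0.1168, -0.012]
ee_rot: [0.003, 0.707, 0.707, 0.004]
contact_force: [-0.1, -0.6, -0.0]
width: 0.995
```

```bash
python3 - <<'E'
from h import *
go(.6185,-.1115,.018,90)
E
```

```text
t 21.55 tcp [ 0.6235 -0.1168 -0.012 ] yaw 90.05 w 0.995 q6 -0.3
 TRUE tip z 0.023 F [-0.1 -0.6 -0. ]
 turn [ 0.6 -0.1  0. ] | shift old frame [ 5.3 -5.1  4.9] | shift after turn [ 5.3 -5.   5. ]
```

Request:
{"fn": "jog_arm", "kwargs": {"moves": [[[3, -3, 2, 0.6, 0, 0, 85], [2, -2, 2, 0, 0, 0, 85], [0, 0, 0, 0, 0, 0, 85], [0, 0, 0, 0, 0, 0, 40], [0, 0, 0, 0, 0, 0, 40], [0, 0, 0, 0, 0, 0, 40], [0, 0, 0, 0, 0, 0, 40], [0, 0, 0, 0, 0, 0, 40], [0, 0, 0, 0, 0, 0, 40], [0, 0, 0, 0, 0, 0, 40]]], "squeeze": 30}}

```text
t: 22.55
tcp_pos: [0.6204, -0.1119, -0.0131]
ee_rot: [0.002, 0.707, 0.707, 0.001]
contact_force: [-0.9, -0.2, 0.4]
width: 0.617
```

```bash
python3 - <<'E'
from h import *
go(.3912,.3114,.21,90)
E
```

```text
t 22.55 tcp [ 0.6204 -0.1119 -0.0131] yaw 90.06 w 0.617 q6 -0.29
 TRUE tip z 0.0219 F [-0.9 -0.2  0.4]
 turn [0.2 0.  0.1] | shift old frame [ 423.4 -227.9 -189.3] | shift after turn [ 423.3 -229.2 -188.1]
```

Request:
{"fn": "jog_arm", "kwargs": {"moves": [[[0, 0, -10, 0, 0, 0, 40], [0, 0, -22, 0, 0, 0, 40], [0, 0, -30, 0, 0, 0, 40], [0, 0, -30, 0, 0, 0, 40], [0, 0, -30, 0, 0, 0, 40], [0, 0, -30, 0, 0, 0, 40], [0, 0, -30, 0, 0, 0, 40], [0, 0, -15, 0, 0, 0, 40], [0, 0, -5, 0, 0, 0, 40], [0, 0, 0, 0, 0, 0, 40]]]}}

```text
t: 23.55
tcp_pos: [0.6187, -0.1117, 0.2016]
ee_rot: [0.002, 0.707, 0.707, 0.001]
contact_force: [0.5, 0.4, -1.2]
width: 0.619
```

```bash
python3 - <<'E'
from h import *
go(.3912,.3114,.23,90)
E
```

```text
t 23.55 tcp [ 0.6187 -0.1117  0.2016] yaw 90.04 w 0.619 q6 -0.29
 TRUE tip z 0.2366 F [ 0.5  0.4 -1.2]
 turn [0.3 0.1 0. ] | shift old frame [ 423.3 -227.2    5. ] | shift after turn [ 423.1 -227.5    6.6]
```

Request:
{"fn": "jog_arm", "kwargs": {"moves": [[[15, -8, 0, 0, 0, 0, 40], [28, -15, 0, 0, 0, 0, 40], [33, -18, 0, 0, 0, 0, 40], [33, -18, 0, 0, 0, 0, 40], [33, -18, 0, 0, 0, 0, 40], [33, -18, 0, 0, 0, 0, 40], [33, -18, 0, 0, 0, 0, 40], [33, -18, 0, 0, 0, 0, 40], [33, -18, 0, 0, 0, 0, 40], [33, -18, 0, 0, 0, 0, 40], [33, -18, 0, 0, 0, 0, 40], [33, -18, 0, 0, 0, 0, 40], [26, -14, 0, 0, 0, 0, 40], [15, -8, 0, 0, 0, 0, 40], [6, -3, 0, 0, 0, 0, 40], [0, 0, 0, 0, 0, 0, 40], [0, 0, 0, 0, 0, 0, 40]]]}}

```text
t: 25.25
tcp_pos: [0.3503, 0.3284, 0.1821]
ee_rot: [-0.015, 0.706, 0.708, -0.017]
contact_force: [-0.4, 0.0, -0.0]
width: 0.616
```

```bash
python3 - <<'E'
from h import *
go(.3912,.3114,.08,90)
E
```

```text
t 25.25 tcp [0.3503 0.3284 0.1821] yaw 90.17 w 0.616 q6 0.58
 TRUE tip z 0.2171 F [-0.4  0.  -0. ]
 turn [-2.6  0.2  0.2] | shift old frame [-16.6  47.  135.2] | shift after turn [-17.   40.9 137.1]
```

Request:
{"fn": "jog_arm", "kwargs": {"moves": [[[-5, 13, 0, -2.6, 0.2, 0.2, 40], [-6, 14, 10, 0, 0, 0, 40], [-6, 14, 20, 0, 0, 0, 40], [0, 0, 25, 0, 0, 0, 40], [0, 0, 25, 0, 0, 0, 40], [0, 0, 25, 0, 0, 0, 40], [0, 0, 20, 0, 0, 0, 40], [0, 0, 10, 0, 0, 0, 40], [0, 0, 0, 0, 0, 0, 40], [0, 0, 0, 0, 0, 0, 40]]]}}

```text
t: 26.25
tcp_pos: [0.4021, 0.2999, 0.0372]
ee_rot: [0.001, 0.712, 0.702, -0.002]
contact_force: [0.4, 0.2, 0.2]
width: 0.621
```

```bash
python3 - <<'E'
from h import *
go(.3912,.3114,.027,90)
E
```

```text
t 26.25 tcp [0.4021 0.2999 0.0372] yaw 89.14 w 0.621 q6 0.52
 TRUE tip z 0.0722 F [0.4 0.2 0.2]
 turn [-0.1  0.3 -0.9] | shift old frame [ 11.5 -10.9  45.1] | shift after turn [ 11.5 -10.9  45.2]
```

Request:
{"fn": "jog_arm", "kwargs": {"moves": [[[6, -6, 3, 0, 0.3, -0.9, 40], [5, -5, 8, 0, 0, 0, 40], [0, 0, 12, 0, 0, 0, 40], [0, 0, 10, 0, 0, 0, 40], [0, 0, 5, 0, 0, 0, 40], [0, 0, 0, 0, 0, 0, 40], [0, 0, 0, 0, 0, 0, 40]]]}}

```text
t: 26.95
tcp_pos: [0.392, 0.315, 0.0003]
ee_rot: [-0.0, 0.706, 0.708, 0.004]
contact_force: [-0.4, 0.4, -0.2]
width: 0.619
```

```bash
python3 - <<'E'
from h import *
go(.3912,.3114,.027,90)
E
```

```text
t 26.95 tcp [3.92e-01 3.15e-01 3.00e-04] yaw 90.19 w 0.619 q6 0.53
 TRUE tip z 0.0353 F [-0.4  0.4 -0.2]
 turn [ 0.3 -0.3  0.2] | shift old frame [-3.6 -0.9  8.3] | shift after turn [-3.6 -0.8  8.3]
```

Request:
{"fn": "jog_arm", "kwargs": {"moves": [[[-3, -1, 4, 0.3, -0.3, 0, 40], [0, 0, 3, 0, 0, 0, 40], [0, 0, 1, 0, 0, 0, 40], [0, 0, 0, 0, 0, 0, 40]]]}}

```text
t: 27.35
tcp_pos: [0.3918, 0.3121, -0.0076]
ee_rot: [-0.0, 0.706, 0.708, 0.001]
contact_force: [0.1, -0.6, -0.4]
width: 0.617
```

```bash
python3 - <<'E'
from h import *
go(.3912,.3114,.0262,90)
E
```

```text
t 27.35 tcp [ 0.3918  0.3121 -0.0076] yaw 90.18 w 0.617 q6 0.53
 TRUE tip z 0.0274 F [ 0.1 -0.6 -0.4]
 turn [ 0.  -0.1  0.2] | shift old frame [-0.7 -0.6  1.2] | shift after turn [-0.7 -0.6  1.2]
```

Down 1 mm, then release and lift.

Request:
{"fn": "jog_arm", "kwargs": {"moves": [[[0, 0, 1.3, 0, 0, 0, 40], [0, 0, 0, 0, 0, 0, 40], [0, 0, 0, 0, 0, 0, 68], [0, 0, 0, 0, 0, 0, 68], [0, 0, 0, 0, 0, 0, 68], [0, 0, -8, 0, 0, 0, 68], [0, 0, -20, 0, 0, 0, 75], [0, 0, -30, 0, 0, 0, 85], [0, 0, -30, 0, 0, 0, 85], [0, 0, -35, 0, 0, 0, 85], [0, 0, -35, 0, 0, 0, 85], [0, 0, -35, 0, 0, 0, 85], [0, 0, -25, 0, 0, 0, 85], [0, 0, -10, 0, 0, 0, 85], [0, 0, 0, 0, 0, 0, 85]]]}}

```text
t: 28.85
tcp_pos: [0.3909, 0.3114, 0.2333]
ee_rot: [0.0, 0.706, 0.708, 0.002]
contact_force: [-0.1, -0.1, 0.6]
width: 0.993
```

```bash
cat >> h.py <<'E'
def rect(nm,c,lo,hi,r,cams=("side","scene")):
    for n in cams:
        B=cloud(vision.snapshot(n)).reshape(-1,3)
        m=(abs(B[:,0]-c[0])<r)&(abs(B[:,1]-c[1])<r)&(B[:,2]>lo)&(B[:,2]<hi)
        if m.sum()<9: print(nm,n,m.sum()); continue
        (x,y),(w,h),a=cv2.minAreaRect(B[m][:,:2].astype(np.float32)); print(nm,n,m.sum(),round(x,4),round(y,4),round(w,4),round(h,4),round(a,1),"zmax",np.nanpercentile(B[m][:,2],95).round(4))
E
python3 - <<'E'
from h import *
rect("cup",(.391,.311),.056,.075,.04)
rect("tall",(.452,-.005),.13,.15,.03)
go(.4523,-.0047,.22,90)
E
```

```text
cup side 601 0.3902 0.3127 0.0528 0.053 30.6 zmax 0.0638
cup scene 164 0.3925 0.3119 0.0526 0.0565 71.6 zmax 0.0642
tall side 152 0.4507 -0.0039 0.0259 0.0275 11.9 zmax 0.1395
tall scene 116 0.4536 -0.0046 0.0293 0.0259 9.4 zmax 0.1406
t 29.05 tcp [0.3893 0.3104 0.23  ] yaw 90.16 w 0.998 q6 0.53
 TRUE tip z 0.265 F [-0.3 -0.3 -0.4]
 turn [-0.1  0.   0.2] | shift old frame [-315.3   62.2   45. ] | shift after turn [-315.1   63.    45. ]
```

Request:
{"fn": "jog_arm", "kwargs": {"moves": [[[-15, 3, 0, 0, 0, 0, 85], [-28, 5, 0, 0, 0, 0, 85], [-33, 7, 0, 0, 0, 0, 85], [-33, 7, 0, 0, 0, 0, 85], [-33, 7, 0, 0, 0, 0, 85], [-33, 7, 0, 0, 0, 0, 85], [-33, 7, 0, 0, 0, 0, 85], [-33, 7, 0, 0, 0, 0, 85], [-30, 6, 0, 0, 0, 0, 85], [-22, 4, 0, 0, 0, 0, 85], [-10, 2, 0, 0, 0, 0, 85], [0, 0, 0, 0, 0, 0, 85], [0, 0, 0, 0, 0, 0, 85]]]}}

```text
t: 30.35
tcp_pos: [0.444, -0.0147, 0.2154]
ee_rot: [-0.009, 0.706, 0.708, -0.016]
contact_force: [-0.3, 0.6, -0.3]
width: 0.993
```

```bash
python3 - <<'E'
from h import *
go(.4523,-.0047,.17,90)
E
```

```text
t 30.35 tcp [ 0.444  -0.0147  0.2154] yaw 90.14 w 0.993 q6 -0.17
 TRUE tip z 0.2504 F [-0.3  0.6 -0.3]
 turn [-2.   0.6  0.1] | shift old frame [10.8 11.  80. ] | shift after turn [10.   8.3 80.4]
```

Request:
{"fn": "jog_arm", "kwargs": {"moves": [[[5, 4, 0, -2, 0.6, 0, 85], [5, 4, 8, 0, 0, 0, 85], [0, 0, 20, 0, 0, 0, 85], [0, 0, 25, 0, 0, 0, 85], [0, 0, 20, 0, 0, 0, 85], [0, 0, 8, 0, 0, 0, 85], [0, 0, 0, 0, 0, 0, 85], [0, 0, 0, 0, 0, 0, 85]]]}}

```text
t: 31.15
tcp_pos: [0.4516, 0.0042, 0.1297]
ee_rot: [-0.002, 0.703, 0.712, 0.001]
contact_force: [0.3, 0.7, 0.9]
width: 0.994
```

```bash
python3 - <<'E'
from h import *
go(.4523,-.0047,.075,90)
E
```

```text
t 31.15 tcp [0.4516 0.0042 0.1297] yaw 90.73 w 0.994 q6 -0.16
 TRUE tip z 0.1647 F [0.3 0.7 0.9]
 turn [-0.1 -0.2  0.7] | shift old frame [-9.3  0.7 89.7] | shift after turn [-8.9  0.7 89.7]
```

Request:
{"fn": "jog_arm", "kwargs": {"moves": [[[-5, 0, 0, 0, 0, 0.7, 85], [-4, 0, 10, 0, 0, 0, 85], [0, 0, 18, 0, 0, 0, 85], [0, 0, 20, 0, 0, 0, 85], [0, 0, 20, 0, 0, 0, 85], [0, 0, 14, 0, 0, 0, 85], [0, 0, 4, 0, 0, 0, 85], [0, 0, 0, 0, 0, 0, 85]]]}}

```text
t: 31.95
tcp_pos: [0.4573, -0.0083, 0.0438]
ee_rot: [0.004, 0.708, 0.706, 0.004]
contact_force: [0.9, -0.1, 0.8]
width: 0.998
```

```bash
python3 - <<'E'
from h import *
go(.4523,-.0047,.075,90)
E
```

```text
t 31.95 tcp [ 0.4573 -0.0083  0.0438] yaw 89.85 w 0.998 q6 -0.17
 TRUE tip z 0.0788 F [ 0.9 -0.1  0.8]
 turn [ 0.6 -0.  -0.2] | shift old frame [ 3.6 -5.1  3.8] | shift after turn [ 3.6 -5.   3.8]
```

Request:
{"fn": "jog_arm", "kwargs": {"moves": [[[2, -3, 2, 0.6, 0, 0, 85], [1.5, -2, 1.5, 0, 0, 0, 85], [0, 0, 0, 0, 0, 0, 85], [0, 0, 0, 0, 0, 0, 30], [0, 0, 0, 0, 0, 0, 30], [0, 0, 0, 0, 0, 0, 30], [0, 0, 0, 0, 0, 0, 30], [0, 0, 0, 0, 0, 0, 30], [0, 0, 0, 0, 0, 0, 30], [0, 0, 0, 0, 0, 0, 30], [0, 0, 0, 0, 0, 0, 30]]], "squeeze": 50}}

```text
t: 33.05
tcp_pos: [0.4541, -0.0051, 0.043]
ee_rot: [0.002, 0.708, 0.706, 0.002]
contact_force: [-0.6, -0.1, 0.8]
width: 0.524
```

```bash
python3 - <<'E'
from h import *
go(.4681,.3242,.3,90)
E
```

```text
t 33.05 tcp [ 0.4541 -0.0051  0.043 ] yaw 89.84 w 0.524 q6 -0.16
 TRUE tip z 0.078 F [-0.6 -0.1  0.8]
 turn [ 0.3  0.  -0.2] | shift old frame [ 329.2   14.4 -222.1] | shift after turn [ 329.3   14.  -222. ]
```

Request:
{"fn": "jog_arm", "kwargs": {"moves": [[[0, 0, -8, 0, 0, 0, 30], [0, 0, -18, 0, 0, 0, 30], [0, 0, -25, 0, 0, 0, 30], [0, 0, -28, 0, 0, 0, 30], [0, 0, -28, 0, 0, 0, 30], [0, 0, -28, 0, 0, 0, 30], [0, 0, -28, 0, 0, 0, 30], [0, 0, -18, 0, 0, 0, 30], [0, 0, -8, 0, 0, 0, 30], [0, 0, 0, 0, 0, 0, 30]]]}}

```text
t: 34.05
tcp_pos: [0.4497, -0.0045, 0.2397]
ee_rot: [-0.001, 0.708, 0.706, -0.0]
contact_force: [0.6, 0.3, -2.7]
width: 0.524
```

```bash
python3 - <<'E'
from h import *
go(.4681,.3242,.27,90)
E
```

```text
t 34.05 tcp [ 0.4497 -0.0045  0.2397] yaw 89.83 w 0.524 q6 -0.16
 TRUE tip z 0.2747 F [ 0.6  0.3 -2.7]
 turn [-0.1 -0.1 -0.2] | shift old frame [328.7  17.5   5. ] | shift after turn [328.7  18.4   4.7]
```

Request:
{"fn": "jog_arm", "kwargs": {"moves": [[[12, 1, 0, 0, 0, 0, 30], [22, 1, 0, 0, 0, 0, 30], [28, 2, 0, 0, 0, 0, 30], [30, 2, 0, 0, 0, 0, 30], [30, 2, 0, 0, 0, 0, 30], [30, 2, 0, 0, 0, 0, 30], [30, 2, 0, 0, 0, 0, 30], [30, 2, 0, 0, 0, 0, 30], [30, 2, 0, 0, 0, 0, 30], [28, 1, 0, 0, 0, 0, 30], [22, 1, 0, 0, 0, 0, 30], [14, 0, 0, 0, 0, 0, 30], [5, 0, 0, 0, 0, 0, 30], [0, 0, 0, 0, 0, 0, 30], [0, 0, 0, 0, 0, 0, 30]]]}}

```text
t: 35.55
tcp_pos: [0.4545, 0.3255, 0.2177]
ee_rot: [-0.013, 0.708, 0.706, -0.017]
contact_force: [-0.7, 0.2, -1.4]
width: 0.521
```

```bash
python3 - <<'E'
from h import *
go(.4681,.3242,.13,90)
E
```

```text
t 35.55 tcp [0.4545 0.3255 0.2177] yaw 89.81 w 0.521 q6 0.49
 TRUE tip z 0.2527 F [-0.7  0.2 -1.4]
 turn [-2.4  0.3 -0.2] | shift old frame [ -0.6  18.7 122.1] | shift after turn [ -1.3  13.6 122.7]
```

Request:
{"fn": "jog_arm", "kwargs": {"moves": [[[-1, 7, 0, -2.4, 0.3, -0.2, 30], [0, 7, 10, 0, 0, 0, 30], [0, 0, 20, 0, 0, 0, 30], [0, 0, 25, 0, 0, 0, 30], [0, 0, 25, 0, 0, 0, 30], [0, 0, 22, 0, 0, 0, 30], [0, 0, 12, 0, 0, 0, 30], [0, 0, 4, 0, 0, 0, 30], [0, 0, 0, 0, 0, 0, 30], [0, 0, 0, 0, 0, 0, 30]]]}}

```text
t: 36.55
tcp_pos: [0.4737, 0.3163, 0.0946]
ee_rot: [0.002, 0.711, 0.703, -0.0]
contact_force: [0.6, -0.3, -2.1]
width: 0.522
```

```bash
python3 - <<'E'
from h import *
go(.4681,.3242,.083,90)
E
```

```text
t 36.55 tcp [0.4737 0.3163 0.0946] yaw 89.35 w 0.522 q6 0.48
 TRUE tip z 0.1296 F [ 0.6 -0.3 -2.1]
 turn [ 0.1  0.2 -0.6] | shift old frame [ 8.  -5.7 46.6] | shift after turn [ 7.9 -5.6 46.6]
```

Request:
{"fn": "jog_arm", "kwargs": {"moves": [[[5, -4, 2, 0, 0.2, -0.6, 30], [3, -2, 8, 0, 0, 0, 30], [0, 0, 12, 0, 0, 0, 30], [0, 0, 11, 0, 0, 0, 30], [0, 0, 5, 0, 0, 0, 30], [0, 0, 0, 0, 0, 0, 30], [0, 0, 0, 0, 0, 0, 30]]]}}

```text
t: 37.25
tcp_pos: [0.4685, 0.3264, 0.0555]
ee_rot: [0.001, 0.707, 0.707, 0.003]
contact_force: [0.1, -0.2, -1.8]
width: 0.521
```

```bash
python3 - <<'E'
from h import *
go(.4681,.3242,.0823,90)
E
```

```text
t 37.25 tcp [0.4685 0.3264 0.0555] yaw 90.06 w 0.521 q6 0.49
 TRUE tip z 0.0905 F [ 0.1 -0.2 -1.8]
 turn [ 0.3 -0.2  0.1] | shift old frame [-2.2 -0.5  8.2] | shift after turn [-2.2 -0.4  8.2]
```

Request:
{"fn": "jog_arm", "kwargs": {"moves": [[[-2, 0, 4, 0.3, -0.2, 0, 30], [0, 0, 3, 0, 0, 0, 30], [0, 0, 1, 0, 0, 0, 30], [0, 0, 0, 0, 0, 0, 30]]]}}

```text
t: 37.65
tcp_pos: [0.4694, 0.3243, 0.0474]
ee_rot: [0.0, 0.707, 0.707, 0.0]
contact_force: [0.7, -0.5, -3.4]
width: 0.521
```

```bash
python3 - <<'E'
from h import *
go(.4681,.3242,.0823,90)
E
```

```text
t 37.65 tcp [0.4694 0.3243 0.0474] yaw 90.04 w 0.521 q6 0.48
 TRUE tip z 0.0824 F [ 0.7 -0.5 -3.4]
 turn [ 0.1 -0.   0. ] | shift old frame [-0.1 -1.3  0.1] | shift after turn [-0.1 -1.3  0.1]
```

Request:
{"fn": "jog_arm", "kwargs": {"moves": [[[0, 0, 0.7, 0, 0, 0, 30], [0, 0, 0, 0, 0, 0, 30], [0, 0, 0, 0, 0, 0, 75], [0, 0, 0, 0, 0, 0, 75], [0, 0, 0, 0, 0, 0, 75], [0, 0, 0, 0, 0, 0, 75], [0, 0, -15, 0, 0, 0, 85], [0, 0, -30, 0, 0, 0, 85], [0, 0, -30, 0, 0, 0, 85], [0, 0, -30, 0, 0, 0, 85], [0, 0, -30, 0, 0, 0, 85], [0, 0, -25, 0, 0, 0, 85], [0, 0, -10, 0, 0, 0, 85], [0, 0, 0, 0, 0, 0, 85]]]}}

```text
t: 39.05
tcp_pos: [0.4694, 0.3244, 0.2243]
ee_rot: [0.001, 0.707, 0.707, 0.001]
contact_force: [-0.6, -0.0, -1.2]
width: 0.996
```

```bash
python3 - <<'E'
from h import *
rect("tall",(.468,.324),.13,.155,.035)
rect("mid",(.4705,.1272),.1,.12,.03)
rect("soap",(.611,.119),.03,.045,.06)
go(.610,.1193,.22,175.5)
E
```

```text
tall side 510 0.467 0.3243 0.0275 0.0283 54.1 zmax 0.1437
tall scene 158 0.4709 0.3237 0.0267 0.0275 16.6 zmax 0.1443
mid side 205 0.4692 0.1275 0.0266 0.0268 34.9 zmax 0.1097
mid scene 121 0.4717 0.1261 0.0282 0.0283 31.1 zmax 0.1107
soap side 760 0.6103 0.1204 0.0846 0.0531 86.4 zmax 0.0357
soap scene 817 0.6125 0.1189 0.0853 0.0532 85.3 zmax 0.0375
t 39.35 tcp [0.468  0.3237 0.2214] yaw 90.04 w 0.995 q6 0.48
 TRUE tip z 0.2564 F [-0.4  0.2  0.2]
 turn [ -0.2  -0.  -85.5] | shift old frame [-204.4  142.    36.4] | shift after turn [-157.6 -192.6   36.4]
```

Tall bottle placed, mid bottle undisturbed. For the carton, tool x should lie along its long axis, so yaw 85.7.

Request:
{"fn": "jog_arm", "kwargs": {"moves": [[[-12, 8, 0, 0, 0, 4.2, 85], [-24, 16, 0, 0, 0, 0, 85], [-30, 20, 0, 0, 0, 0, 85], [-30, 20, 0, 0, 0, 0, 85], [-30, 20, 0, 0, 0, 0, 85], [-30, 20, 0, 0, 0, 0, 85], [-28, 18, 0, 0, 0, 0, 85], [-14, 9, 0, 0, 0, 0, 85], [0, 0, 0, 0, 0, 0, 85], [0, 0, 0, 0, 0, 0, 85]]]}}

```text
t: 40.35
tcp_pos: [0.5843, 0.1111, 0.21]
ee_rot: [-0.006, 0.732, 0.681, -0.009]
contact_force: [0.0, 0.9, 0.2]
width: 0.994
```

```bash
python3 - <<'E'
from h import *
go(.611,.1195,.09,85.7)
E
```

```text
t 40.35 tcp [0.5843 0.1111 0.21  ] yaw 85.85 w 0.994 q6 0.14
 TRUE tip z 0.245 F [0.  0.9 0.2]
 turn [-1.2  0.2  0.1] | shift old frame [ 11.   29.2 154.4] | shift after turn [ 10.4  26.  155. ]
```

Request:
{"fn": "jog_arm", "kwargs": {"moves": [[[5, 13, 0, -1.2, 0.2, 0, 85], [5, 13, 10, 0, 0, 0, 85], [0, 0, 22, 0, 0, 0, 85], [0, 0, 26, 0, 0, 0, 85], [0, 0, 26, 0, 0, 0, 85], [0, 0, 26, 0, 0, 0, 85], [0, 0, 24, 0, 0, 0, 85], [0, 0, 14, 0, 0, 0, 85], [0, 0, 4, 0, 0, 0, 85], [0, 0, 0, 0, 0, 0, 85]]]}}

```text
t: 41.35
tcp_pos: [0.6164, 0.1371, 0.0484]
ee_rot: [0.0, 0.727, 0.687, 0.005]
contact_force: [-0.8, -0.1, 0.9]
width: 0.999
```

```bash
python3 - <<'E'
from h import *
go(.611,.1195,.01,85.7)
E
```

```text
t 41.35 tcp [0.6164 0.1371 0.0484] yaw 86.76 w 0.999 q6 0.16
 TRUE tip z 0.0834 F [-0.8 -0.1  0.9]
 turn [ 0.4 -0.4  1.1] | shift old frame [-18.3  -4.9  73.2] | shift after turn [-17.9  -4.   73.4]
```

Request:
{"fn": "jog_arm", "kwargs": {"moves": [[[-9, -2, 0, 0.4, -0.4, 1.1, 85], [-8, -3, 6, 0, 0, 0, 85], [0, 0, 14, 0, 0, 0, 85], [0, 0, 16, 0, 0, 0, 85], [0, 0, 14, 0, 0, 0, 85], [0, 0, 8, 0, 0, 0, 85], [0, 0, 2, 0, 0, 0, 85], [0, 0, 0, 0, 0, 0, 85]]]}}

```text
t: 42.15
tcp_pos: [0.6146, 0.1172, -0.008]
ee_rot: [0.004, 0.734, 0.679, 0.004]
contact_force: [-0.2, -0.4, -0.5]
width: 0.995
```

```bash
python3 - <<'E'
from h import *
go(.611,.1195,.009,85.7)
E
```

```text
t 42.15 tcp [ 0.6146  0.1172 -0.008 ] yaw 85.52 w 0.995 q6 0.16
 TRUE tip z 0.027 F [-0.2 -0.4 -0.5]
 turn [ 0.7  0.  -0.2] | shift old frame [ 2. -4. 18.] | shift after turn [ 2.  -3.8 18. ]
```

Request:
{"fn": "jog_arm", "kwargs": {"moves": [[[1, -2, 6, 0.7, 0, 0, 85], [1, -2, 7, 0, 0, 0, 85], [0, 0, 4, 0, 0, 0, 85], [0, 0, 0, 0, 0, 0, 85], [0, 0, 0, 0, 0, 0, 85]]]}}

```text
t: 42.65
tcp_pos: [0.612, 0.1198, -0.0247]
ee_rot: [0.001, 0.734, 0.679, 0.001]
contact_force: [-0.1, -0.8, 0.6]
width: 0.998
```

```bash
python3 - <<'E'
from h import *
go(.611,.1195,.009,85.7)
E
```

```text
t 42.65 tcp [ 0.612   0.1198 -0.0247] yaw 85.52 w 0.998 q6 0.16
 TRUE tip z 0.0103 F [-0.1 -0.8  0.6]
 turn [ 0.1 -0.  -0.2] | shift old frame [-0.4 -1.   1.3] | shift after turn [-0.4 -1.   1.3]
```

Request:
{"fn": "jog_arm", "kwargs": {"moves": [[[0, -0.5, 1, 0, 0, 0, 85], [0, 0, 0, 0, 0, 0, 35], [0, 0, 0, 0, 0, 0, 35], [0, 0, 0, 0, 0, 0, 35], [0, 0, 0, 0, 0, 0, 35], [0, 0, 0, 0, 0, 0, 35], [0, 0, 0, 0, 0, 0, 35], [0, 0, 0, 0, 0, 0, 35], [0, 0, 0, 0, 0, 0, 35]]], "squeeze": 60}}

```text
t: 43.55
tcp_pos: [0.6118, 0.12, -0.0251]
ee_rot: [0.001, 0.734, 0.679, 0.001]
contact_force: [0.2, 1.1, 0.5]
width: 0.569
```

```bash
python3 - <<'E'
from h import *
go(.4654,-.3513,.2,8.6)
E
```

```text
t 43.55 tcp [ 0.6118  0.12   -0.0251] yaw 85.54 w 0.569 q6 0.16
 TRUE tip z 0.0099 F [0.2 1.1 0.5]
 turn [ 0.1 -0.1 76.9] | shift old frame [-481.2 -108.7 -190.6] | shift after turn [-215.2  444.1 -190.1]
```

Request:
{"fn": "jog_arm", "kwargs": {"moves": [[[0, 0, -8, 0, 0, 0, 35], [0, 0, -18, 0, 0, 0, 35], [0, 0, -25, 0, 0, 0, 35], [0, 0, -28, 0, 0, 0, 35], [0, 0, -28, 0, 0, 0, 35], [0, 0, -28, 0, 0, 7.7, 35], [0, 0, -28, 0, 0, 7.7, 35], [0, 0, -20, 0, 0, 7.7, 35], [0, 0, -8, 0, 0, 7.7, 35], [0, 0, 0, 0, 0, 7.7, 35], [0, 0, 0, 0, 0, 7.7, 35], [0, 0, 0, 0, 0, 7.7, 35], [0, 0, 0, 0, 0, 7.7, 35], [0, 0, 0, 0, 0, 7.7, 35], [0, 0, 0, 0, 0, 7.7, 35], [0, 0, 0, 0, 0, 0, 35]]]}}

```text
t: 45.15
tcp_pos: [0.6067, 0.1194, 0.1779]
ee_rot: [0.0, 0.999, 0.047, -0.001]
contact_force: [0.7, -0.3, -3.1]
width: 0.576
```

```bash
python3 - <<'E'
from h import *
go(.4654,-.3513,.2,8.6)
E
```

```text
t 45.15 tcp [0.6067 0.1194 0.1779] yaw 5.37 w 0.576 q6 1.56
 TRUE tip z 0.2129 F [ 0.7 -0.3 -3.1]
 turn [ 0.   0.1 -3.2] | shift old frame [-184.6  455.5   13.4] | shift after turn [-210.1  444.3   12.9]
```

Request:
{"fn": "jog_arm", "kwargs": {"moves": [[[-6, 14, 0, 0, 0, -3.2, 35], [-12, 26, 0, 0, 0, 0, 35], [-16, 34, 0, 0, 0, 0, 35], [-16, 34, 0, 0, 0, 0, 35], [-16, 34, 0, 0, 0, 0, 35], [-16, 34, 0, 0, 0, 0, 35], [-16, 34, 0, 0, 0, 0, 35], [-16, 34, 0, 0, 0, 0, 35], [-16, 34, 0, 0, 0, 0, 35], [-16, 34, 0, 0, 0, 0, 35], [-16, 34, 0, 0, 0, 0, 35], [-16, 34, 0, 0, 0, 0, 35], [-14, 30, 0, 0, 0, 0, 35], [-11, 22, 0, 0, 0, 0, 35], [-6, 12, 0, 0, 0, 0, 35], [0, 0, 0, 0, 0, 0, 35], [0, 0, 0, 0, 0, 0, 35]]]}}

```text
t: 46.85
tcp_pos: [0.471, -0.3695, 0.1797]
ee_rot: [-0.001, 0.995, 0.103, 0.0]
contact_force: [-1.1, 0.5, -1.7]
width: 0.571
```

```bash
python3 - <<'E'
from h import *
go(.4654,-.3513,.08,8.6)
E
```

```text
t 46.85 tcp [ 0.471  -0.3695  0.1797] yaw 11.86 w 0.571 q6 0.58
 TRUE tip z 0.2147 F [-1.1  0.5 -1.7]
 turn [-0.1 -0.   3.3] | shift old frame [ -1.8 -18.8 134.7] | shift after turn [ -2.8 -18.8 134.7]
```

Request:
{"fn": "jog_arm", "kwargs": {"moves": [[[-1, -6, 0, 0, 0, 3.3, 35], [-1, -6, 10, 0, 0, 0, 35], [-1, -6, 20, 0, 0, 0, 35], [0, 0, 25, 0, 0, 0, 35], [0, 0, 25, 0, 0, 0, 35], [0, 0, 25, 0, 0, 0, 35], [0, 0, 20, 0, 0, 0, 35], [0, 0, 8, 0, 0, 0, 35], [0, 0, 0, 0, 0, 0, 35], [0, 0, 0, 0, 0, 0, 35]]]}}

```text
t: 47.85
tcp_pos: [0.4679, -0.3352, 0.0411]
ee_rot: [-0.004, 0.996, 0.087, 0.001]
contact_force: [1.0, -0.7, -2.4]
width: 0.571
```

```bash
python3 - <<'E'
from h import *
go(.4654,-.3513,.015,8.6)
s=vision.snapshot("scene");W=cloud(s).reshape(-1,3)
cv2.imwrite("pics/v6.png",cv2.resize(s["color"][60:230,100:340],None,fx=3,fy=3))
s2=vision.snapshot("wrist"); B=cloud(s2).reshape(-1,3)
for n,B in (("scene",W),("wrist",B)):
    m=(abs(B[:,0]-.504)<.14)&(abs(B[:,1]+.345)<.07)&(B[:,2]>.009)&(B[:,2]<.02)
    if m.sum()>20: print(n,m.sum(),cv2.minAreaRect(B[m][:,:2].astype(np.float32)))
E
```

```text
t 47.85 tcp [ 0.4679 -0.3352  0.0411] yaw 10.02 w 0.571 q6 0.64
 TRUE tip z 0.0761 F [ 1.  -0.7 -2.4]
 turn [-0.4 -0.1  1.4] | shift old frame [-5.5 15.8 61. ] | shift after turn [-4.9 15.5 61.1]
scene 478 ((0.5057881474494934, -0.34536468982696533), (0.19865164160728455, 0.08644799888134003), 8.396206855773926)
wrist 4621 ((0.5175127983093262, -0.3436950147151947), (0.1559220552444458, 0.08444371819496155), 8.238691329956055)
```

View pics/v6.png

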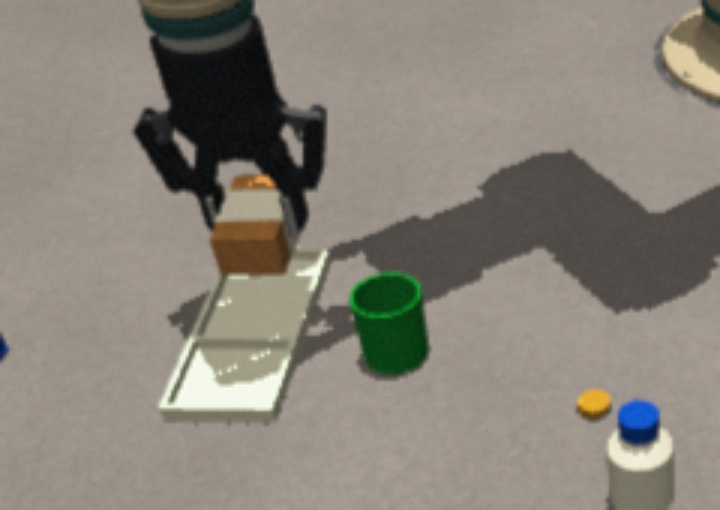

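v6: the carton is held level over tray_two's long compartment, which is the near one, and clear of the green cup. Correct sideways and lower.

Request:
{"fn": "jog_arm", "kwargs": {"moves": [[[-3, 9, 0, -0.4, 0, 1.4, 35], [-2, 6, 8, 0, 0, 0, 35], [0, 0, 14, 0, 0, 0, 35], [0, 0, 14, 0, 0, 0, 35], [0, 0, 8, 0, 0, 0, 35], [0, 0, 3, 0, 0, 0, 35], [0, 0, 0, 0, 0, 0, 35], [0, 0, 0, 0, 0, 0, 35]]]}}

```text
t: 48.75
tcp_pos: [0.4684, -0.3596, -0.0036]
ee_rot: [0.005, 0.997, 0.073, 0.005]
contact_force: [0.3, -1.0, -1.9]
width: 0.571
```

```bash
python3 - <<'E'
from h import *
go(.4654,-.3513,.0145,8.6)
E
```

```text
t 48.75 tcp [ 0.4684 -0.3596 -0.0036] yaw 8.35 w 0.571 q6 0.65
 TRUE tip z 0.0314 F [ 0.3 -1.  -1.9]
 turn [ 0.7 -0.6 -0.3] | shift old frame [-2.  -8.8 16.8] | shift after turn [-1.8 -8.6 16.9]
```

Request:
{"fn": "jog_arm", "kwargs": {"moves": [[[-1, -5, 0, 0.7, -0.6, -0.2, 35], [-0.5, -3, 2, 0, 0, 0, 35], [0, 0, 5, 0, 0, 0, 35], [0, 0, 5, 0, 0, 0, 35], [0, 0, 2, 0, 0, 0, 35], [0, 0, 0, 0, 0, 0, 35]]]}}

```text
t: 49.35
tcp_pos: [0.4666, -0.3517, -0.0173]
ee_rot: [0.0, 0.997, 0.075, 0.0]
contact_force: [-0.2, -0.2, -2.4]
width: 0.575
```

```bash
python3 - <<'E'
from h import *
go(.4654,-.3513,.0142,8.6)
E
```

```text
t 49.35 tcp [ 0.4666 -0.3517 -0.0173] yaw 8.6 w 0.575 q6 0.66
 TRUE tip z 0.0177 F [-0.2 -0.2 -2.4]
 turn [ 0. -0. -0.] | shift old frame [-1.1 -0.5  3.5] | shift after turn [-1.1 -0.5  3.5]
```

Request:
{"fn": "jog_arm", "kwargs": {"moves": [[[0, 0, 2.5, 0, 0, 0, 35], [0, 0, 0.7, 0, 0, 0, 35], [0, 0, 0, 0, 0, 0, 35], [0, 0, 0, 0, 0, 0, 35]]]}}

```text
t: 49.75
tcp_pos: [0.4665, -0.3518, -0.0209]
ee_rot: [0.0, 0.997, 0.075, 0.0]
contact_force: [-1.0, -0.1, -2.4]
width: 0.575
```

```bash
python3 - <<'E'
from h import *
go(.4654,-.3513,.0142,8.6)
E
```

```text
t 49.75 tcp [ 0.4665 -0.3518 -0.0209] yaw 8.59 w 0.575 q6 0.66
 TRUE tip z 0.0141 F [-1.  -0.1 -2.4]
 turn [ 0. -0. -0.] | shift old frame [-1.1 -0.7 -0.1] | shift after turn [-1.1 -0.7 -0.1]
```

Request:
{"fn": "jog_arm", "kwargs": {"moves": [[[0, 0, 0.5, 0, 0, 0, 35], [0, 0, 0, 0, 0, 0, 64], [0, 0, 0, 0, 0, 0, 64], [0, 0, 0, 0, 0, 0, 64], [0, 0, -8, 0, 0, 0, 66], [0, 0, -20, 0, 0, 0, 75], [0, 0, -30, 0, 0, 0, 85], [0, 0, -30, 0, 0, 0, 85], [0, 0, -30, 0, 0, 0, 85], [0, 0, -30, 0, 0, 0, 85], [0, 0, -20, 0, 0, 0, 85], [0, 0, -8, 0, 0, 0, 85], [0, 0, 0, 0, 0, 0, 85]]]}}

```text
t: 51.05
tcp_pos: [0.4672, -0.3523, 0.1674]
ee_rot: [0.003, 0.997, 0.075, 0.002]
contact_force: [0.7, -0.4, 0.2]
width: 0.997
```

```bash
python3 - <<'E'
from h import *
rect("soap",(.4654,-.3513),.034,.05,.06)
rect("short",(.621,-.006),.07,.09,.03)
go(.6212,-.006,.17,8.6)
E
```

```text
soap side 319 0.4636 -0.3505 0.0842 0.0542 8.5 zmax 0.0398
soap scene 508 0.4685 -0.3515 0.0892 0.0529 8.3 zmax 0.0416
short side 107 0.62 -0.0054 0.0248 0.0276 38.1 zmax 0.0793
short scene 148 0.6251 -0.0066 0.0281 0.0259 11.6 zmax 0.0813
t 51.25 tcp [ 0.4659 -0.3511  0.1643] yaw 8.59 w 0.995 q6 0.66
 TRUE tip z 0.1993 F [ 1.1 -0.7 -0.2]
 turn [ 0.1 -0.  -0. ] | shift old frame [ 205.1 -318.1   29.1] | shift after turn [ 205.2 -318.    29.3]
```

Request:
{"fn": "jog_arm", "kwargs": {"moves": [[[10, -15, 0, 0, 0, 0, 85], [18, -28, 0, 0, 0, 0, 85], [21, -32, 0, 0, 0, 0, 85], [21, -32, 0, 0, 0, 0, 85], [21, -32, 0, 0, 0, 0, 85], [21, -32, 0, 0, 0, 0, 85], [21, -32, 0, 0, 0, 0, 85], [21, -32, 0, 0, 0, 0, 85], [20, -32, 0, 0, 0, 0, 85], [18, -28, 0, 0, 0, 0, 85], [10, -15, 0, 0, 0, 0, 85], [0, 0, 0, 0, 0, 0, 85], [0, 0, 0, 0, 0, 0, 85]]]}}

```text
t: 52.55
tcp_pos: [0.618, 0.0153, 0.1482]
ee_rot: [-0.009, 0.997, 0.075, -0.013]
contact_force: [0.6, -0.9, -0.3]
width: 0.992
```

```bash
python3 - <<'E'
from h import *
go(.6215,-.006,.11,8.6)
E
```

```text
t 52.55 tcp [0.618  0.0153 0.1482] yaw 8.66 w 0.992 q6 1.32
 TRUE tip z 0.1832 F [ 0.6 -0.9 -0.3]
 turn [-1.2  1.4  0. ] | shift old frame [ 2.  23.1 72.7] | shift after turn [ 0.2 21.6 73.2]
```

Request:
{"fn": "jog_arm", "kwargs": {"moves": [[[0, 11, 0, -1.2, 1.4, 0, 85], [0, 11, 8, 0, 0, 0, 85], [0, 0, 20, 0, 0, 0, 85], [0, 0, 22, 0, 0, 0, 85], [0, 0, 14, 0, 0, 0, 85], [0, 0, 5, 0, 0, 0, 85], [0, 0, 0, 0, 0, 0, 85], [0, 0, 0, 0, 0, 0, 85]]]}}

```text
t: 53.35
tcp_pos: [0.6172, -0.0158, 0.0731]
ee_rot: [0.0, 0.997, 0.071, -0.003]
contact_force: [-0.3, -0.1, 0.5]
width: 1.001
```

```bash
python3 - <<'E'
from h import *
go(.6215,-.006,.018,8.6)
E
```

```text
t 53.35 tcp [ 0.6172 -0.0158  0.0731] yaw 8.12 w 1.001 q6 1.29
 TRUE tip z 0.1081 F [-0.3 -0.1  0.5]
 turn [ 0.   0.4 -0.5] | shift old frame [ 6.3 -9.2 90. ] | shift after turn [ 5.7 -9.1 90.1]
```

Request:
{"fn": "jog_arm", "kwargs": {"moves": [[[3, -5, 0, 0, 0.4, -0.5, 85], [3, -4, 10, 0, 0, 0, 85], [0, 0, 18, 0, 0, 0, 85], [0, 0, 20, 0, 0, 0, 85], [0, 0, 20, 0, 0, 0, 85], [0, 0, 12, 0, 0, 0, 85], [0, 0, 4, 0, 0, 0, 85], [0, 0, 0, 0, 0, 0, 85]]]}}

```text
t: 54.15
tcp_pos: [0.6276, -0.0033, -0.0109]
ee_rot: [0.001, 0.997, 0.076, 0.006]
contact_force: [0.2, -0.5, 0.7]
width: 1.0
```

```bash
python3 - <<'E'
from h import *
go(.6215,-.006,.018,8.6)
E
```

```text
t 54.15 tcp [ 0.6276 -0.0033 -0.0109] yaw 8.77 w 1.0 q6 1.3
 TRUE tip z 0.0241 F [ 0.2 -0.5  0.7]
 turn [ 0.1 -0.7  0.2] | shift old frame [-6.6  1.8  6. ] | shift after turn [-6.5  1.8  6.1]
```

Request:
{"fn": "jog_arm", "kwargs": {"moves": [[[-3.5, 1, 3, 0, -0.7, 0, 85], [-2.5, 1, 2, 0, 0, 0, 85], [0, 0, 0, 0, 0, 0, 85], [0, 0, 0, 0, 0, 0, 30], [0, 0, 0, 0, 0, 0, 30], [0, 0, 0, 0, 0, 0, 30], [0, 0, 0, 0, 0, 0, 30], [0, 0, 0, 0, 0, 0, 30], [0, 0, 0, 0, 0, 0, 30], [0, 0, 0, 0, 0, 0, 30]]], "squeeze": 50}}

```text
t: 55.15
tcp_pos: [0.6241, -0.0067, -0.0129]
ee_rot: [0.002, 0.997, 0.076, 0.002]
contact_force: [-0.5, 0.9, 1.0]
width: 0.522
```

```bash
python3 - <<'E'
from h import *
go(.5604,-.337,.2,8.6)
E
```

```text
t 55.15 tcp [ 0.6241 -0.0067 -0.0129] yaw 8.76 w 0.522 q6 1.3
 TRUE tip z 0.0221 F [-0.5  0.9  1. ]
 turn [ 0.2 -0.3  0.2] | shift old frame [-112.5  317.4 -177.2] | shift after turn [-112.4  317.  -177.9]
```

Request:
{"fn": "jog_arm", "kwargs": {"moves": [[[0, 0, -8, 0, 0, 0, 30], [0, 0, -18, 0, 0, 0, 30], [0, 0, -26, 0, 0, 0, 30], [0, 0, -30, 0, 0, 0, 30], [0, 0, -30, 0, 0, 0, 30], [0, 0, -30, 0, 0, 0, 30], [0, 0, -22, 0, 0, 0, 30], [-4, 11, -10, 0, 0, 0, 30], [-8, 22, 0, 0, 0, 0, 30], [-11, 31, 0, 0, 0, 0, 30], [-11, 31, 0, 0, 0, 0, 30], [-11, 31, 0, 0, 0, 0, 30], [-11, 31, 0, 0, 0, 0, 30], [-11, 31, 0, 0, 0, 0, 30], [-11, 31, 0, 0, 0, 0, 30], [-11, 31, 0, 0, 0, 0, 30], [-9, 25, 0, 0, 0, 0, 30], [-5, 15, 0, 0, 0, 0, 30], [0, 0, 0, 0, 0, 0, 30], [0, 0, 0, 0, 0, 0, 30]]]}}

```text
t: 57.15
tcp_pos: [0.553, -0.3248, 0.1647]
ee_rot: [-0.0, 0.997, 0.076, -0.006]
contact_force: [0.6, 1.3, -1.4]
width: 0.524
```

```bash
python3 - <<'E'
from h import *
go(.5604,-.337,.08,8.6)
E
```

```text
t 57.15 tcp [ 0.553  -0.3248  0.1647] yaw 8.76 w 0.524 q6 0.78
 TRUE tip z 0.1997 F [ 0.6  1.3 -1.4]
 turn [-0.1  0.7  0.2] | shift old frame [  6.8  13.3 119.6] | shift after turn [  5.5  13.2 119.7]
```

Request:
{"fn": "jog_arm", "kwargs": {"moves": [[[3, 6, 0, 0, 0.7, 0.2, 30], [2, 6, 10, 0, 0, 0, 30], [0, 0, 20, 0, 0, 0, 30], [0, 0, 25, 0, 0, 0, 30], [0, 0, 25, 0, 0, 0, 30], [0, 0, 22, 0, 0, 0, 30], [0, 0, 12, 0, 0, 0, 30], [0, 0, 4, 0, 0, 0, 30], [0, 0, 0, 0, 0, 0, 30], [0, 0, 0, 0, 0, 0, 30]]]}}

```text
t: 58.15
tcp_pos: [0.5659, -0.3293, 0.0412]
ee_rot: [-0.001, 0.997, 0.08, 0.003]
contact_force: [-0.3, 0.3, -0.8]
width: 0.519
```

```bash
python3 - <<'E'
from h import *
go(.562,-.337,.0265,8.6)
E
```

```text
t 58.15 tcp [ 0.5659 -0.3293  0.0412] yaw 9.15 w 0.519 q6 0.77
 TRUE tip z 0.0762 F [-0.3  0.3 -0.8]
 turn [-0.1 -0.3  0.6] | shift old frame [-5.3  7.  49.7] | shift after turn [-5.   7.  49.7]
```

Request:
{"fn": "jog_arm", "kwargs": {"moves": [[[-3, 4, 0, 0, -0.3, 0.5, 30], [-2, 3, 8, 0, 0, 0, 30], [0, 0, 12, 0, 0, 0, 30], [0, 0, 10, 0, 0, 0, 30], [0, 0, 6, 0, 0, 0, 30], [0, 0, 2, 0, 0, 0, 30], [0, 0, 0, 0, 0, 0, 30]]]}}

```text
t: 58.85
tcp_pos: [0.5632, -0.3394, 0.0025]
ee_rot: [0.001, 0.997, 0.075, 0.002]
contact_force: [-0.3, 0.5, -0.9]
width: 0.522
```

```bash
python3 - <<'E'
from h import *
go(.562,-.337,.0265,8.6)
E
```

```text
t 58.85 tcp [ 0.5632 -0.3394  0.0025] yaw 8.57 w 0.522 q6 0.77
 TRUE tip z 0.0375 F [-0.3  0.5 -0.9]
 turn [ 0.1 -0.2 -0. ] | shift old frame [-0.8 -2.5 11. ] | shift after turn [-0.8 -2.5 11. ]
```

Request:
{"fn": "jog_arm", "kwargs": {"moves": [[[-0.5, -2, 4, 0, -0.2, 0, 30], [0, 0, 4, 0, 0, 0, 30], [0, 0, 2.5, 0, 0, 0, 30], [0, 0, 0, 0, 0, 0, 30], [0, 0, 0, 0, 0, 0, 30]]]}}

```text
t: 59.35
tcp_pos: [0.5629, -0.3373, -0.0085]
ee_rot: [0.001, 0.997, 0.075, 0.0]
contact_force: [-0.6, 0.7, -0.4]
width: 0.529
```

```bash
python3 - <<'E'
from h import *
go(.562,-.337,.0263,8.6)
E
```

```text
t 59.35 tcp [ 0.5629 -0.3373 -0.0085] yaw 8.6 w 0.529 q6 0.78
 TRUE tip z 0.0265 F [-0.6  0.7 -0.4]
 turn [ 0.1 -0.  -0. ] | shift old frame [-0.8 -0.4  0.2] | shift after turn [-0.8 -0.4  0.2]
```

Request:
{"fn": "jog_arm", "kwargs": {"moves": [[[0, 0, 0.4, 0, 0, 0, 30], [0, 0, 0, 0, 0, 0, 66], [0, 0, 0, 0, 0, 0, 66], [0, 0, 0, 0, 0, 0, 66], [0, 0, 0, 0, 0, 0, 66], [0, 0, -8, 0, 0, 0, 70], [0, 0, -20, 0, 0, 0, 80], [0, 0, -30, 0, 0, 0, 85], [0, 0, -30, 0, 0, 0, 85], [0, 0, -35, 0, 0, 0, 85], [0, 0, -35, 0, 0, 0, 85], [0, 0, -35, 0, 0, 0, 85], [0, 0, -20, 0, 0, 0, 85], [0, 0, -8, 0, 0, 0, 85], [0, 0, 0, 0, 0, 0, 85]]]}}

```text
t: 60.85
tcp_pos: [0.5626, -0.3369, 0.2273]
ee_rot: [0.003, 0.997, 0.075, 0.003]
contact_force: [0.1, -0.1, -0.1]
width: 0.997
```

```bash
python3 - <<'E'
from h import *
T3=((.4908,.328),9.45); T2=((.504,-.3455),188.6)
for nm,c,lo,hi,r,(o,a) in [("brush",(.568,.341),.042,.06,.065,T3),("tall",(.468,.324),.13,.155,.035,T3),("cup",(.391,.311),.056,.075,.04,T3),("soap",(.4654,-.3513),.034,.05,.055,T2),("short",(.56,-.337),.07,.095,.035,T2),("mid",(.4705,.1272),.1,.12,.03,T3)]:
    rect(nm,c,lo,hi,r)
print("targets brush .5677 .3408 tall .4681 .3242 cup .3912 .3114 soap .4654 -.3513 short .5604 -.337")
a=vision.snapshot("scene")["color"]; b=vision.snapshot("side")["color"]
cv2.imwrite("pics/v7.png",np.vstack([cv2.resize(a[100:270,130:540],(724,300)),cv2.resize(b[130:400,100:500],(444,300))[:, :].copy() if False else cv2.resize(b[130:400,100:500],(724,300))]))
E
```

```text
brush side 1705 0.5659 0.3414 0.0948 0.0459 9.6 zmax 0.0487
brush scene 787 0.5713 0.3399 0.0943 0.0455 9.3 zmax 0.0499
tall side 510 0.4669 0.3248 0.0276 0.0278 23.1 zmax 0.1436
tall scene 157 0.4703 0.3232 0.0267 0.0283 87.8 zmax 0.1445
cup side 594 0.3902 0.3124 0.0527 0.0532 43.5 zmax 0.0639
cup scene 106 0.3892 0.3035 0.0345 0.0592 67.2 zmax 0.064
soap side 317 0.4636 -0.3504 0.0851 0.0541 6.9 zmax 0.0398
soap scene 479 0.4676 -0.3514 0.0869 0.0511 8.8 zmax 0.0415
short side 81 0.5586 -0.3358 0.0259 0.0285 79.1 zmax 0.0833
short scene 144 0.5636 -0.3368 0.0283 0.026 88.9 zmax 0.0853
mid side 206 0.4686 0.1269 0.0267 0.0277 3.8 zmax 0.1096
mid scene 126 0.4719 0.1256 0.0289 0.0275 43.0 zmax 0.111
targets brush .5677 .3408 tall .4681 .3242 cup .3912 .3114 soap .4654 -.3513 short .5604 -.337
```

View pics/v7.png

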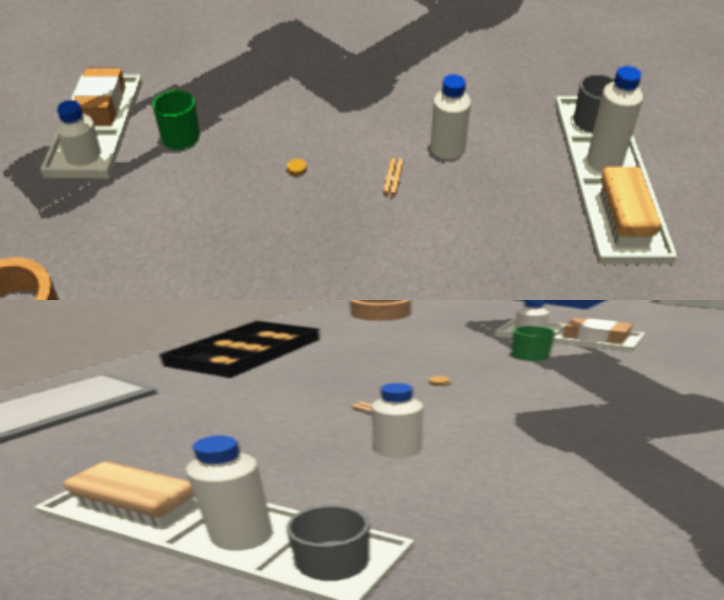

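v7: all five things stand flat in their named compartments, within about 4 mm of centre and with tops at the expected height (thing height + 4 mm). The mid bottle and the green cup are untouched, and the gripper is clear. Handing in.

```bash
python3 -c "
from cell import workorder; print(workorder.finish_job())"
```

```text
the job is handed in; nothing more can be done
None
```

Both kits are made up and the job is handed in at about 61 s of the 128 s. `finish_job` reports no verdict.

- **tray_three:** the brush is in the long compartment, the tallest bottle in the middle one and the grey measuring cup in the end one.
- **tray_two:** the soap carton is in the long compartment and the shortest bottle in the short one.

**Last checks:**
- In the side and scene cameras, all five things sit within about 4 mm of their compartment centres. The one exception is the cup in the scene view. There the tall bottle partly hides it and it reads about 8 mm off, while the side view reads about 1.4 mm.
- Their tops are at their own height plus the 4 mm tray floor, so they rest on the floor.
- The middle-sized bottle reads within 1 mm of where it started. The green cup was never handled and looks undisturbed in the last picture.

**What disagreed:**
- **TCP height:** the reported TCP height read about 35 mm lower than the true fingertips. My first brush grasp closed on air because of it, without disturbing anything. I measured the offset with the cameras and corrected for it from then on.
- **Camera positions:** the two cameras differ by 1 to 5 mm in x, so I mostly used their average.

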